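# Lock the slicing-board fence with its T-slot bolt

### The job

Lock the fence of the slicing board with the hammer-head bolt: take the bolt from its parking block, lower its head lengthwise to the bottom of the rail's slot on the open side of the fence's notch, and slide it along until you feel the shank press lightly on the end of the notch. Then turn its black knob clockwise, regrasping as needed: the head first turns square under the slot's lips, then the knob runs down until it is finger-tight on the fence foot; do not force it, and let go. The fence is already set, so do not shift it, and leave the other things alone.

Things in the scene. Friction and masses are not known exactly. Their poses are not given: they have to be found in the camera images.
- board: Wooden slicing board 120 x 220 x 22 mm, fixed to the table, with an aluminium T-slot rail let in flush along its middle. Origin: centre of the underside; z up, y along the slot.
- slot (a point): Middle of the slot's mouth, in the board's top, 22 mm above the table; axes as the board's. The slot is 21 mm wide, its lips 6 mm thick (16 to 22 mm above the table); below them a channel 32 mm wide with its floor 6 mm above the table. Slot and channel are centred on x = 0, run from y = -106 to +106 mm and are closed at both ends.
- fence: Stop fence on the rail that slides along the slot with about 12 N of friction. Axes as the board's. Wooden face 100 mm wide, 45 mm high, 78 to 90 mm from the origin on the -y side; from it a steel foot plate 46 mm wide reaches towards +y, its top 28 mm above the table (see notch). Origin: over the slot, nominal place of the shank's axis when home in the notch, 22 mm above the table.
- notch (a point): Nominal home of the shank, level with the foot's top, 28 mm above the table; axes as the board's. It moves with the fence, not the foot: the foot is set out by an unknown amount, so the true home lies up to 8 mm either way along y and must be felt. The foot's U notch is 15 mm wide, open towards +y; prongs 34 mm long; when home the shank (12 mm) touches the notch end; prongs reach 28 mm further.
- bolt: Hammer-head bolt, about 160 g with its knob, upright, head in the pocket of the parking block. Origin: centre of the head's underside; z up the shank. Head 30 mm (x) x 18 mm (y) x 8 mm. Two opposite corners are rounded: from lying along the slot it turns only clockwise (seen from above) and stops on the channel walls after 90 to 105 degrees. On the floor it has 2 mm of play under the lips.
- bolt_end (a point): Upper end of the 12 mm thick shank, on the axis, 58 mm above the bolt's origin; it sticks out of the knob and has an orange line along x, the head's long axis.
- knob: Square black knob 30 x 30 mm in plan, 24 mm tall, edges rounded, over a brass flange 29 mm in diameter, 4 mm thick: the nut on the bolt. Origin: on the axis, underside of the flange, at the start 24 mm above the bolt's origin (2 mm above the fence foot when the head is on the channel floor). The black part spans z = 5 to 29 mm, its sides square to x and y, at the start parallel to the bolt's.
- knob_grip (a point): Centre of the black square. Clockwise from above tightens, 16 mm down the shank a turn, 4 rad at most. The thread has 0.08 N m of friction, so the bolt follows until its head stops; about 1.6 rad more clamp the foot between flange and lips; then the torque climbs: 0.2 to 0.4 rad past the first rise (0.1 to 0.2 N m above idle, read in small steps) is finger-tight; 0.6 rad is forced.
- holder: Parking block of dark wood, 66 x 56 x 24 mm, fixed to the table. Origin: centre of the underside. Its pocket, 33 mm (x) x 21 mm (y), is 16 mm deep: the bolt's underside rests 8 mm above the table.
- mustard_jar: Glass jar with green lid, bystander, 73 mm in diameter, 84 mm tall. Origin: centre of the underside.
- tomato: Red tomato, bystander, 65 mm across. Origin: centre of the underside.
- mug: White mug with leaf pattern, bystander, 92 mm body, 127 mm over the handle, 95 mm tall. Origin: centre of the underside.
Mind the look-alikes: they are no part of the job. Of the things like the bolt, leave any that is purple or white; of the rest the smaller one is meant.

How it is judged (in metres and radians):
On the way, in this order (a step that is already met when the one before it is completed fails the run):
1. the bolt's head is down in the slot, lengthwise, on the open side of the notch (z of bolt in the frame of board between 0.004 and 0.012 m and x of bolt in the frame of board between -0.004 and 0.004 m and horizontal distance between bolt_c4 and foot_c0 above 0.06 m and y of bolt in the frame of board below 0.1 m and angle between the x axis of bolt and the y axis of board, either way round below 0.25 rad), for 0.1 s.
2. the shank has been slid along the slot until it presses on the end of the notch (over 1.5 N) (contact force between bolt_c4 and foot_c0 above 1.5 N and horizontal distance between bolt_c4 and foot_c0 below 0.051 m and z of bolt in the frame of board below 0.012 m), for 0.05 s.
3. the head is turned square under the lips (angle between the x axis of bolt and the y axis of board, either way round above 1.2 rad and z of bolt in the frame of board below 0.011 m), for 0.1 s.
At the end, for the whole second after the job is handed in: The bolt stands upright (within 0.1 rad), its head square across the slot (within about 20 degrees) under the lips, its shank within 6 mm of home in the notch, the knob tight on the fence foot (more than 5 N), everything released and at rest (all of step 3 and contact force between knob and fence above 5 N and horizontal distance between bolt_c4 and foot_c0 below 0.055 m and z of bolt in the frame of board above 0.0065 m and angle between bolt's own z axis and vertical below 0.1 rad and linear speed of bolt below 0.01 m/s); the robot touches nothing.
It fails at once if the fence is shifted by more than 2 mm (distance of fence from where it was at the start of the episode above 0.002 m).
It fails at once if the knob is forced: more than 100 N on the fence foot (contact force between knob and fence above 100 N).
It fails at once if a bystander is moved by more than 15 mm (distance of any of mustard_jar, tomato, mug from where it was at the start of the episode above 0.015 m).
It also fails if it takes over 72 s, if anything falls off the work surface, if the arm or the gripper's body presses on something with over 40 N, if the wrist force passes 120 N, or if a joint passes its speed limit or range.

### The arm

A 7-joint arm with a two-finger parallel gripper is mounted at the origin on a cart in front of the work surface, level with it; the furniture and walls round the work are solid. World frame = base frame: x ahead of the robot, y to its left, z up, the work surface at z = 0. Lengths are in m, angles in degrees, forces in N, time in s.
With the tool pointing down it reaches from about 0.425 to 0.875 m from the base axis. Payload 4.7 kg.
Tool frame: the origin (TCP) lies on the centre line of the jaws, within the pads' length; the fingertips stand env.nose_length ahead of it and the grasp point (between the pads) lies 8 mm behind it (env.nose_length is the distance from the TCP to the fingertips, in m); y points along the fingers, z is the direction in which the jaws open and shut, and the axes are right-handed (so a half turn about y gives the same grasp; the last joint's range is limited). The gripper opens to 87 mm and grips with 3 to 60 N. Pads are 19 mm wide; open, the fingers measure 117 mm over their backs; the gripper's body (75 mm by 190 mm) begins 51 mm behind the grasp point.
Start: joints at [75.178, 18.392, -4.016, 83.108, 1.295, 78.541, -3.26], TCP at [0.175, -0.626, 0.234] pointing down, gripper open.
Joint ranges: [-163.93, 163.93], [-17.29, 119.83], [-79.2, 71.16], [3.27, 140.29], [-89.18, 269.18], [5.43, 117.66], [-154.24, 154.24]. Speed limits (degrees/s): [147.25, 147.25, 180, 180, 180, 180, 180].

### API

Orientations are given as [roll, pitch, yaw] about the fixed x, y, z axes, in that order (R = Rz(yaw) Ry(pitch) Rx(roll)).
In Python, from cell import env, read_camera, camera_info, job, models gives the robot as it stands.
- The arm moves only by the tool move_arm, never from a script. Its argument "moves" is a list of rows, each a list of 6 numbers: the shift along the tool's x, y, z in mm, then the turn, a rotation vector about the tool's x, y, z in degrees. In form: [[x, y, z, ax, ay, az], ...]. A call has 1 to 20 rows; each row is the pose to reach, as a shift and turn from the pose commanded when the call began, along the tool's axes at that moment; what a row does not reach only later rows make up. A row lasts 1/12 s, in which the tool goes at most 41.7 mm and 7.16 degrees, less where a joint would pass 70% of its speed; a pose out of reach is approached as far as the arm can. A call with a gripper value outside its range is refused whole. "claw" is the finger opening in mm, from 0 to 87, set as the call begins (left out, the last holds). The fingers move at their own pace and stop on an object; "newtons" is the grip in N (left out, the last holds). Time passes only in rows, so rows that repeat a pose let the fingers close. It gives the time, the measured TCP pose, the force and the opening at its end, in the units of the state.
- env.get_obs(): the state, without advancing time (a new reading comes with each control period).
- read_camera(name): name is "scene" or "top" or "wrist"; returns (picture, depth): 384x512x3 uint8, red, green, blue; 384x512 float32, m along the optical axis (not along the pixel's ray), 0 where there is no reading.
- camera_info(name): a dict with "fx", "fy", "cx", "cy" (pixels), "R" (3x3) and "t" (3): a world point X has camera coordinates R X + t. Camera axes: x right, y down, z forward; pixel columns grow to the right and rows downward; lengths in m; the calibration is good to about 2 mm. A picture is of the moment at which its call begins: read the wrist's pose just before it. camera_info takes no time and is no camera call; for the wrist camera it gives the pose at the moment of the call.
- job.sign_off(): hands the job in, once; it reports no verdict.
Trained networks look in the newest picture that a camera, given by its name, has taken for a name from the list of things; names that differ only in an ending like _2 or _b are one class to them, and where a whole thing is asked for, a point or a joint stands for the part that bears it (a point fixed in the world has none). Each returns a list of dicts, best first, with "score" (0 to 1); they miss things now and then, are a little off and sometimes report something else, mostly with a low value. They report only what shows in the picture. A call takes as long as a camera call. They do not tell look-alikes from the thing itself.
- models.spot_in(target, camera): "point" ([x, y, z] in m, in world coordinates, good to about 4 mm: the middle of the surface that is visible of it).
- models.cut_out(target, camera): "mask" (384x512 bool, what is visible of it).
The state is a dict: "time_s": time; "qpos": joint angles; "joint_velocities": joint speeds; "effort": joint torques, N m; "tool_pos": TCP position; "tool_rot": TCP orientation; "force": force on the tool from outside, world axes, zero at the start; "wrist_torque": the same for the moment, N m; "grip_width": finger opening in m.
Only numpy, scipy, OpenCV 4.12 (cv2) and the standard library are available. Lean on these libraries where they do the work, as an engineer would, in place of code of your own. Each camera call takes 0.05 s, during which the arm holds its last target.

## Working session

There is one attempt and no reset: what is moved stays moved. The work goes in short steps, Python scripts to look and compute and a tool call to move; the robot and the scene stay as the last step left them, time stands still between calls to the robot, and variables do not carry over. Pictures are saved under pics/ and viewed, and the job is handed in when it is done.

Besides the shell and the picture viewer there is one more tool, called after ">>>" by a JSON object that holds its "fn" and its "kwargs", one argument or row to a line. move_arm: Moves the arm, as the interface text tells. Its arguments: {"type":"object","properties":{"moves":{"type":"array","items":{"type":"array","items":{"type":"number"}}},"claw":{"type":"number"},"newtons":{"type":"number"}},"required":["moves"]}

```bash
mkdir -p pics; ls; python3 - <<'E'
from cell import env, read_camera, camera_info, job, models
import cv2,numpy as np
print(env.get_obs(), env.nose_length)
for n in ["scene","top"]:
    p,d=read_camera(n); cv2.imwrite(f"pics/{n}0.png",p[:,:,::-1]); np.savez(f"{n}0.npz",p=p,d=d,**camera_info(n))
    for t in ["bolt","knob","knob_grip","bolt_end","holder","board","fence","notch","mug","tomato","mustard_jar"]:
        try:
            for r in models.spot_in(t,n): print(n,t,round(r["score"],2),np.round(r["point"],4))
        except Exception as e: print(n,t,e)
print(env.get_obs()["time_s"])
E
```

```text
pics
{'time_s': 0.0, 'qpos': array([75.17962909, 18.43792103, -4.01485717, 83.17543393,  1.29647974,
       78.54113577, -3.26072427]), 'joint_velocities': array([-0.08013929, -0.04364076, -0.03228453, -0.04929605, -0.04505995,
        0.07103616,  0.03410536]), 'effort': array([-4.01010084e-04, -4.91291678e+01, -4.04357566e-01, -3.12533784e+01,
       -6.40283804e-02,  4.34727164e-02,  1.67546686e-04]), 'tool_pos': array([ 0.17489706, -0.62546832,  0.23246966]), 'tool_rot': array([-9.01091663e+01, -7.48900873e-03, -1.64370929e+02]), 'force': array([-0.24282489, -0.14523339, -0.06623705]), 'wrist_torque': array([-0.02619435,  0.04003322,  0.03486249]), 'grip_width': 0.0868652265847015} 0.011
scene bolt 0.85 [0.5292 0.1249 0.0529]
scene bolt 0.79 [0.4249 0.1013 0.0616]
scene bolt 0.76 [0.6218 0.2255 0.0421]
scene bolt 0.59 [0.6014 0.0316 0.0404]
scene knob 0.95 [0.4197 0.1041 0.0718]
scene knob 0.56 [0.527  0.1233 0.0527]
scene knob 0.55 [0.6199 0.2232 0.0497]
scene knob 0.51 [0.596  0.0394 0.0456]
scene knob 0.34 [0.5297 0.1273 0.054 ]
scene knob_grip 0.67 [0.5195 0.1275 0.0555]
scen
[... 1062 characters left out ...]
0.0766]
top knob 0.63 [0.5313 0.1164 0.0239]
top knob 0.49 [0.5315 0.1125 0.0611]
top knob_grip 0.72 [0.6277 0.2156 0.053 ]
top knob_grip 0.71 [0.5317 0.1139 0.0634]
top knob_grip 0.64 [0.4303 0.0913 0.0769]
top knob_grip 0.59 [0.6025 0.0289 0.053 ]
top bolt_end 0.78 [0.4324 0.0877 0.0785]
top bolt_end 0.57 [0.6302 0.2147 0.0502]
top bolt_end 0.52 [0.5318 0.1116 0.0597]
top holder 0.66 [0.5321 0.114  0.0234]
top board 0.8 [ 0.5216 -0.153   0.0215]
top fence 0.61 [ 0.5151 -0.2227  0.0282]
top notch 0.77 [ 0.5156 -0.218   0.0248]
top notch 0.61 [0.7432 0.152  0.0362]
top mug 0.58 [0.7436 0.1572 0.0337]
top tomato 0.91 [ 0.7354 -0.1937  0.0489]
top mustard_jar 0.78 [ 0.7364 -0.0382  0.0817]
1.2
```

View pics/scene0.png

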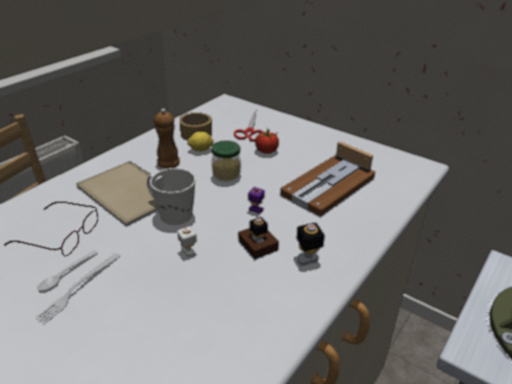

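View pics/top0.png

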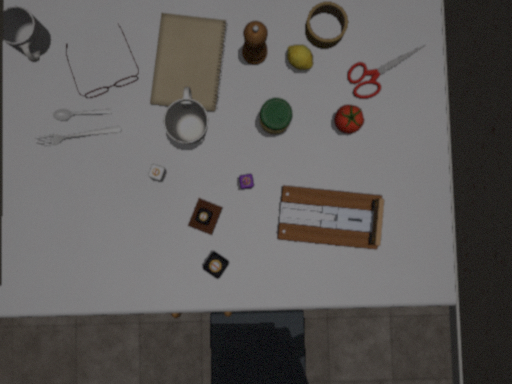

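```bash
python3 - <<'E'
import numpy as np,cv2
a=np.load("top0.npz");p=a["p"];print({k:a[k] for k in["fx","fy","cx","cy","R","t"]})
c=p[175:285,180:290,::-1];c=cv2.resize(c,None,fx=5,fy=5,interpolation=cv2.INTER_CUBIC)
cv2.imwrite("pics/c1.png",cv2.convertScaleAbs(c,alpha=1.6))
c=p[175:260,265:395,::-1];c=cv2.resize(c,None,fx=6,fy=6,interpolation=cv2.INTER_CUBIC)
cv2.imwrite("pics/c2.png",cv2.convertScaleAbs(c,alpha=1.4))
E
```

```text
{'fx': array(496.89836119), 'fy': array(496.89836119), 'cx': array(250.33989727), 'cy': array(185.87231304), 'R': array([[-0.02458627, -0.99968315,  0.00539603],
       [-0.99773505,  0.02419958, -0.06276271],
       [ 0.06261224, -0.00692691, -0.99801389]]), 't': array([0.032741  , 0.59545627, 1.0738726 ])}
```

View pics/c1.png

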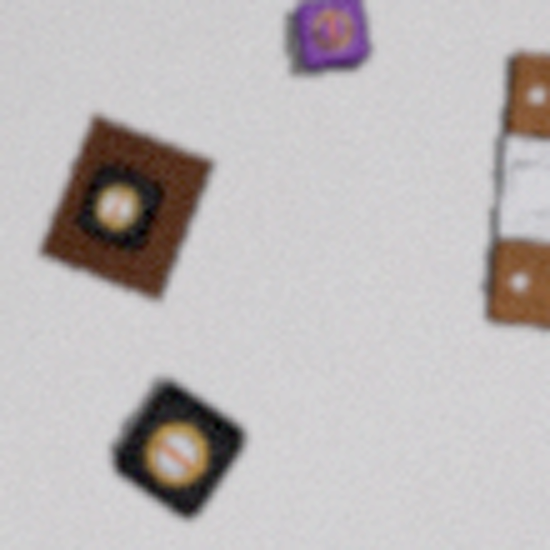

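View pics/c2.png

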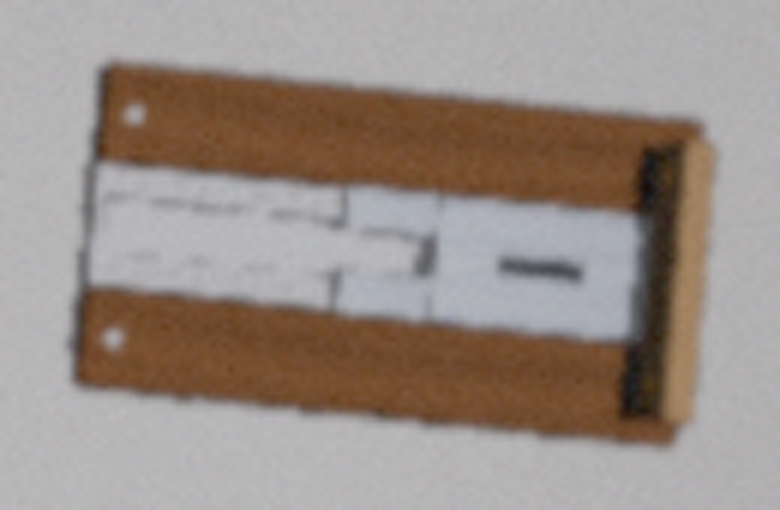

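```bash
cat > h.py <<'E'
import numpy as np,cv2
def proj(info,uv,z):
    R=np.array(info["R"]);t=np.array(info["t"]);C=-R.T@t
    d=np.array([(uv[0]-info["cx"])/info["fx"],(uv[1]-info["cy"])/info["fy"],1.]);d=R.T@d
    return C+d*(z-C[2])/d[2]
E
python3 - <<'E'
from h import *
a=np.load("top0.npz")
def f(o,s,pts,z): return np.array([proj(a,((u+.5)/s-.5+o[0],(v+.5)/s-.5+o[1]),z) for u,v in pts])
B=f((265,175),6,[(107,65),(700,122),(78,382),(670,442)],.022);print(B,B.mean(0))
e=[B[0]-B[1],B[2]-B[3]]; print("board y axis yaw",[np.degrees(np.arctan2(v[1],v[0])) for v in e],[np.linalg.norm(v) for v in e], [np.degrees(np.arctan2(*(B[i]-B[i+2])[1::-1])) for i in(0,1)])
H=f((180,175),5,[(97,116),(212,163),(42,254),(160,299)],.024);print(H,H.mean(0))
print("holder x yaw",[np.degrees(np.arctan2(*(H[i]-H[i+2])[1::-1])) for i in(0,1)],[np.linalg.norm(H[i]-H[i+2]) for i in (0,1)])
print("y", [np.degrees(np.arctan2(*(H[i]-H[i+1])[1::-1])) for i in(0,2)])
print("end",f((180,175),5,[(118,207)],.066),f((265,175),6,[(425,256),(340,247)],.028))
print(f((265,175),6,[(100,225),(430,258),(640,277)],.022))
g=a["d"];print(g[175+int(207/5),180+118//5])
E
```

```text
[[ 0.59516122 -0.05212386  0.022     ]
 [ 0.56904453 -0.26822418  0.022     ]
 [ 0.48015766 -0.03829395  0.022     ]
 [ 0.4531577  -0.25254183  0.022     ]] [ 0.52438028 -0.15279596  0.022     ]
board y axis yaw [np.float64(83.10897035332651), np.float64(82.81733177588669)] [np.float64(0.21767275392485466), np.float64(0.21594246950402335)] [np.float64(-6.857253513152571), np.float64(-7.7067178745130125)]
[[0.57237368 0.13092703 0.024     ]
 [0.55064154 0.08117299 0.024     ]
 [0.51289633 0.15592405 0.024     ]
 [0.49213099 0.1050051  0.024     ]] [0.53201064 0.11825729 0.024     ]
holder x yaw [np.float64(-22.795937893742583), np.float64(-22.161704945743804)] [np.float64(0.0645167079036087), np.float64(0.06317794756229911)]
y [np.float64(66.40470230947658), np.float64(67.81379334851542)]
end [[0.53230583 0.11875874 0.066     ]] [[ 0.52270644 -0.1648899   0.028     ]
 [ 0.52671553 -0.13419898  0.028     ]]
[[ 0.53685383 -0.04790191  0.022     ]
 [ 0.52190755 -0.1677445   0.022     ]
 [ 0.51312384 -0.2440248   0.022     ]]
1.0382874
```

```bash
cat >> h.py <<'E'
from scipy.spatial.transform import Rotation as Ro
def rows(cur,targets):
    p=np.radians(cur[3]);X=np.array([np.cos(p),np.sin(p),0]);Z=np.array([-np.sin(p),np.cos(p),0])
    for t in targets:
        d=(np.array(t[:3])-cur[:3])*1000
        print([round(float(v),1) for v in (X@d,-d[2],Z@d)],"ay",round(-(t[3]-cur[3]),2))
def wrist_save(tag):
    from cell import env,read_camera,camera_info
    o=env.get_obs();i=camera_info("wrist");p,d=read_camera("wrist")
    cv2.imwrite(f"pics/{tag}.png",cv2.convertScaleAbs(p[:,:,::-1],alpha=1.5)); np.savez(tag+".npz",p=p,d=d,**i)
    print(o["time_s"],o["tool_pos"],o["tool_rot"],o["force"],o["grip_width"]);return p,d,i
E
python3 - <<'E'
from h import *
from cell import env,camera_info
o=env.get_obs();i=camera_info("wrist");T=Ro.from_euler("xyz",o["tool_rot"],degrees=True).as_matrix()
C=-i["R"].T@i["t"];print("cam in tool",T.T@(C-o["tool_pos"]), "\n",(i["R"]@T).T, i["fx"])
cur=[.175,-.626,.234,-164.37]
rows(cur,[[.42,-.47,.25,-140],[.54,-.25,.25,-115],[.54,-.12,.25,-97]])
E
```

```text
cam in tool [-0.0782757  -0.15034771 -0.00031734] 
 [[ 5.57362521e-04  9.60262107e-01  2.79099223e-01]
 [-7.60247753e-04 -2.79098778e-01  9.60262096e-01]
 [ 9.99999556e-01 -7.47398660e-04  5.74477910e-04]] 339.4977828655809
[-278.0, -16.0, -84.2] ay -24.37
[-452.8, -16.0, -263.8] ay -49.37
[-487.8, -16.0, -388.9] ay -67.37
```

```bash
python3 - <<'E'
from h import *
cur=[.175,-.626,.234,-164.37]
rows(cur,[[.53,-.13,.17,-97],[.52,.13,.17,-112.5]])
E
```

```text
[-475.5, 64.0, -382.0] ay -67.37
[-535.9, 64.0, -635.1] ay -51.87
```

>>> {"fn": "move_arm", "kwargs": {
  "moves": [
    [-35, -2, -10, 0, -3, 0],
    [-70, -4, -22, 0, -7, 0],
    [-105, -6, -35, 0, -11, 0],
    [-140, -8, -45, 0, -15, 0],
    [-175, -10, -55, 0, -19, 0],
    [-210, -12, -65, 0, -23, 0],
    [-245, -14, -77, 0, -27, 0],
    [-278, -16, -90, 0, -31, 0],
    [-308, -16, -118, 0, -35, 0],
    [-335, -16, -148, 0, -39, 0],
    [-362, -16, -178, 0, -43, 0],
    [-390, -16, -208, 0, -47, 0],
    [-415, -16, -238, 0, -51, 0],
    [-440, -10, -268, 0, -55, 0],
    [-455, 0, -300, 0, -58, 0],
    [-465, 20, -330, 0, -61, 0],
    [-472, 40, -355, 0, -64, 0],
    [-475.6, 64, -381.6, 0, -67.4, 0],
    [-475.6, 64, -381.6, 0, -67.4, 0],
    [-475.6, 64, -381.6, 0, -67.4, 0]
  ],
  "claw": 60
}}

```text
time_s: 2.87
tool_pos: [0.5293, -0.1284, 0.1684]
tool_rot: [-90.1, 0.0, -96.8]
force: [0.5, 0.3, 0.5]
grip_width: 0.06
```

```bash
python3 - <<'E'
from h import *
wrist_save("w1")
E
```

```text
2.8667 [ 0.52934616 -0.12839632  0.16839583] [-9.01475736e+01  1.24045102e-02 -9.67804804e+01] [0.46064417 0.32717089 0.51078105] 0.0600305539937288
```

View pics/w1.png

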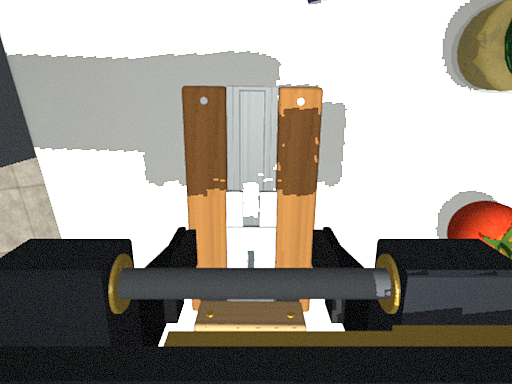

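```bash
python3 - <<'E'
from h import *
a=np.load("w1.npz");c=a["p"][75:245,170:335,::-1]
cv2.imwrite("pics/w1c.png",cv2.convertScaleAbs(cv2.resize(c,None,fx=3.5,fy=3.5,interpolation=cv2.INTER_CUBIC),alpha=.9))
E
```

```text
(no output)
```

View pics/w1c.png

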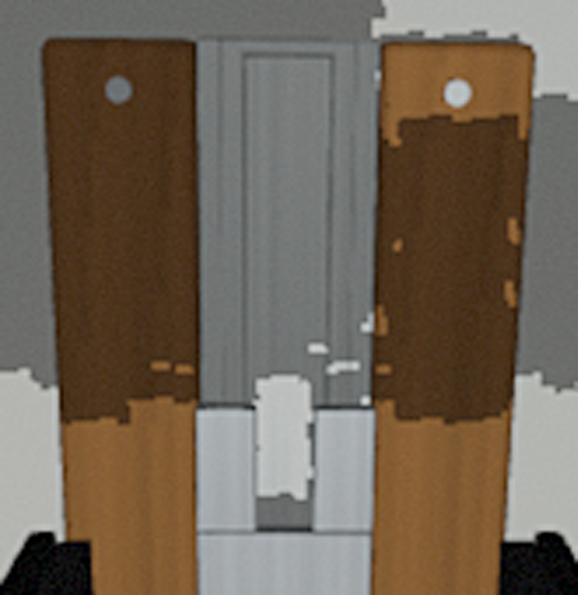

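```bash
python3 - <<'E'
from h import *
a=np.load("w1.npz")
def f(pts,z): return np.array([proj(a,((u+.5)/3.5-.5+170,(v+.5)/3.5-.5+75),z) for u,v in pts])
def yaw(v): return np.degrees(np.arctan2(v[1],v[0]))
n=["bdL","bdLb","bdR","bdRb","slL","slLb","slR","slRb","railL","railLb","railR","railRb"]
P=f([(44,60),(67,535),(532,60),(508,535),(244,57),(244,400),(332,57),(328,340),(196,57),(197,400),(381,57),(374,400)],.022)
for k,q in zip(n,P):print(k,np.round(q*1000,1))
for i in range(0,12,2):print(n[i],yaw(P[i]-P[i+1]))
th=np.radians(83);Y=np.array([np.cos(th),np.sin(th)]);Xb=np.array([Y[1],-Y[0]])
print("board x:",np.round(P[:,:2]@Xb*1000,1))
print("slot end y",np.round(f([(288,55),(118,91),(457,93)],.022)[:,:2]@Y*1000,1),"top edge",f([(288,41)],.022)[:,:2]@Y*1000)
print("prong tips",f([(225,407),(345,407)],.028)[:,:2]@Y*1000,"notch end top",f([(285,530)],.028)[:,:2]@Y*1000, "notch sides", f([(256,450),(313,450)],.028)[:,:2]@Xb*1000,f([(285,498)],.022)[:,:2]@Y*1000)
E
```

```text
bdL [480.  -43.4  22. ]
bdLb [ 464.5 -164.7   22. ]
bdR [596.1 -57.2  22. ]
bdRb [ 582.  -178.6   22. ]
slL [527.7 -48.4  22. ]
slLb [ 516.6 -132.9   22. ]
slR [548.6 -50.9  22. ]
slRb [ 540.  -119.7   22. ]
railL [516.3 -47.   22. ]
railLb [ 504.5 -131.5   22. ]
railR [560.3 -52.2  22. ]
railRb [ 550.1 -136.9   22. ]
bdL 82.70028702485648
bdR 83.36285051727717
slL 82.50187788205628
slR 82.84238935127401
railL 82.02954037064538
railR 83.12736299406893
board x: [481.7 481.1 598.6 599.4 529.7 528.9 550.7 550.6 518.2 516.7 562.5 562.7]
slot end y [16.8  8.4  8.2] top edge [20.0077017]
prong tips [-69.16668395 -69.04191571] notch end top [-102.70231226] notch sides [532.19316129 546.86144342] [-95.99604065]
```

```bash
python3 - <<'E'
from h import *
cur=[.53,-.13,.17,-96.97]
rows(cur,[[.52,.09,.16,-112.5]])
E
```

```text
[-217.2, 10.0, -36.6] ay 15.53
```

>>> {"fn": "move_arm", "kwargs": {
  "moves": [
    [-36, 2, -6, 0, 2.5, 0],
    [-72, 4, -12, 0, 5, 0],
    [-108, 6, -18, 0, 8, 0],
    [-144, 8, -24, 0, 11, 0],
    [-180, 10, -30, 0, 14, 0],
    [-217, 10, -36.6, 0, 15.5, 0],
    [-217, 10, -36.6, 0, 15.5, 0],
    [-217, 10, -36.6, 0, 15.5, 0]
  ]
}}

```text
time_s: 3.58
tool_pos: [0.5215, 0.0909, 0.161]
tool_rot: [-89.9, 0.1, -112.3]
force: [0.4, -0.8, -0.2]
grip_width: 0.0599
```

```bash
python3 - <<'E'
from h import *
p,d,i=wrist_save("w2")
c=p[60:260,170:340,::-1]
cv2.imwrite("pics/w2c.png",cv2.convertScaleAbs(cv2.resize(c,None,fx=3,fy=3,interpolation=cv2.INTER_CUBIC),alpha=1.2))
E
```

```text
3.5833 [0.52146133 0.09092879 0.16097082] [-8.98638233e+01  7.69135203e-02 -1.12313094e+02] [ 0.39469107 -0.75594867 -0.16571872] 0.05992481567882752
```

View pics/w2.png

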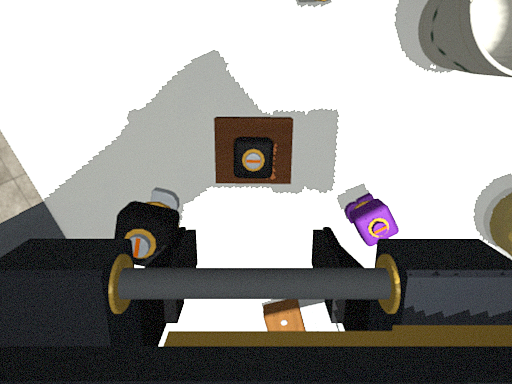

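View pics/w2c.png

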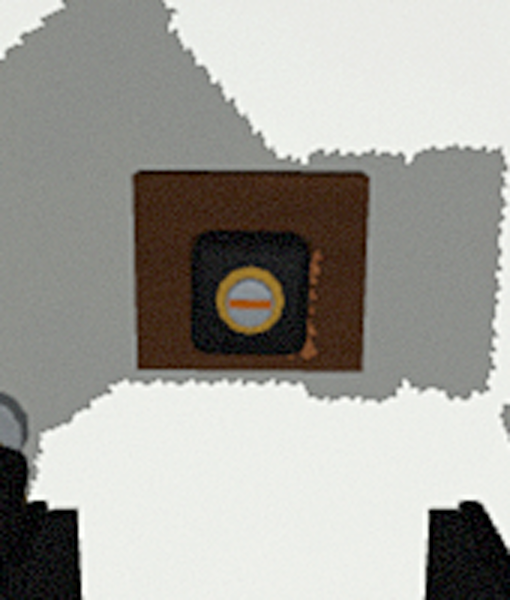

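```bash
python3 - <<'E'
from h import *
a=np.load("w2.npz")
def f(pts,z): return np.array([proj(a,((u+.5)/3-.5+170,(v+.5)/3-.5+60),z) for u,v in pts])
def yaw(v): return np.degrees(np.arctan2(v[1],v[0]))
H=f([(134,172),(369,174),(138,368),(362,370)],.024);print(H.mean(0),[(np.linalg.norm(H[i]-H[j]),yaw(H[j]-H[i])) for i,j in((0,1),(2,3),(2,0),(3,1))])
K=f([(192,233),(309,232),(193,352),(308,354)],.061);print(K.mean(0),[(np.linalg.norm(K[i]-K[j]),yaw(K[j]-K[i])) for i,j in((0,1),(2,3),(2,0),(3,1))])
E=f([(250,303),(230,303.5),(270,303)],.066);print(E[0],yaw(E[2]-E[1]))
cur=[.52,.09,.16,-112.5]
# use mean of end & holder
rows(cur,[[E[0][0],E[0][1],z,-112.5] for z in (.1,.048)])
rows(cur,[[H.mean(0)[0],H.mean(0)[1],z,-112.5] for z in (.1,.048)])
E
```

```text
[0.53410829 0.11906778 0.024     ] [(np.float64(0.06491312795429206), np.float64(-22.829399063349843)), (np.float64(0.06529679687239852), np.float64(-22.909409197699034)), (np.float64(0.0558741301000566), np.float64(66.9914595950895)), (np.float64(0.05596542995641019), np.float64(67.38447652812809))]
[0.53440038 0.12001938 0.061     ] [(np.float64(0.028613558732884094), np.float64(-21.873567188764035)), (np.float64(0.029079944862653802), np.float64(-23.403027613719406)), (np.float64(0.029915066531625876), np.float64(67.18822614173726)), (np.float64(0.030687245974770502), np.float64(68.06331534673954))]
[0.53376098 0.11880006 0.066     ] -21.64477714896333
[-31.9, 60.0, 1.7] ay -0.0
[-31.9, 112.0, 1.7] ay -0.0
[-32.3, 60.0, 1.9] ay -0.0
[-32.3, 112.0, 1.9] ay -0.0
```

```bash
python3 - <<'E'
from h import *
from cell import env,read_camera,camera_info
for k in range(5):
    read_camera("top");o=env.get_obs();i=camera_info("wrist");print(o["tool_pos"],o["tool_rot"],o["force"],o["wrist_torque"],-i["R"].T@i["t"])
E
```

```text
[0.52155801 0.0874138  0.16030172] [-8.98945640e+01 -1.77564840e-02 -1.12623915e+02] [ 0.25577885 -0.23560923 -0.26157826] [ 0.00859541 -0.06892092  0.01461722] [0.55240531 0.15894917 0.31063567]
[0.52140579 0.08697104 0.16007885] [-8.99191108e+01 -2.42811612e-02 -1.12686546e+02] [-0.15497775 -0.01080042 -0.8878561 ] [-0.08441829 -0.1193732  -0.05414249] [0.55239633 0.1584531  0.31037872]
[0.52117313 0.08693221 0.15985152] [-8.99471473e+01 -2.96466346e-02 -1.12701186e+02] [-0.37457793 -0.02834812  0.55437824] [-0.06242995 -0.06787992  0.01023094] [0.55227936 0.15840254 0.31019471]
[0.52102592 0.08718744 0.15976103] [-8.99598652e+01 -2.26834218e-02 -1.12686700e+02] [-0.62413183  0.66069783 -0.32625027] [-0.06282773 -0.05225857 -0.00623741] [0.55211233 0.15860625 0.31006657]
[0.52084604 0.08753174 0.15963503] [-8.99781716e+01 -1.67322163e-02 -1.12661582e+02] [-0.42966704  0.20683857  0.28236685] [ 0.00655453 -0.06618608  0.01007071] [0.55193204 0.15893599 0.30998033]
```

>>> {"fn": "move_arm", "kwargs": {
  "moves": [
    [-16, 20, 1, 0, 0, 0],
    [-32, 45, 1.8, 0, 0, 0],
    [-32, 70, 1.8, 0, 0, 0],
    [-32, 80, 1.8, 0, 0, 0],
    [-32, 80, 1.8, 0, 0, 0],
    [-32, 80, 1.8, 0, 0, 0],
    [-32, 80, 1.8, 0, 0, 0],
    [-32, 80, 1.8, 0, 0, 0],
    [-32, 80, 1.8, 0, 0, 0],
    [-32, 80, 1.8, 0, 0, 0]
  ]
}}

```text
time_s: 4.72
tool_pos: [0.5348, 0.1182, 0.0805]
tool_rot: [-89.9, 0.0, -112.5]
force: [0.8, -0.3, -0.4]
grip_width: 0.0601
```

```bash
python3 - <<'E'
from h import *
from cell import env
p,d,i=wrist_save("w3")
c=p[120:320,150:360,::-1]
cv2.imwrite("pics/w3c.png",cv2.convertScaleAbs(cv2.resize(c,None,fx=3,fy=3,interpolation=cv2.INTER_CUBIC),alpha=2))
print(env.get_obs()["tool_pos"])
E
```

```text
4.7167 [0.53484868 0.11817548 0.08054332] [-8.98971076e+01  2.50128611e-02 -1.12497448e+02] [ 0.76581456 -0.33235875 -0.37689601] 0.06013880138621314
[0.53469415 0.11824779 0.08032476]
```

View pics/w3c.png

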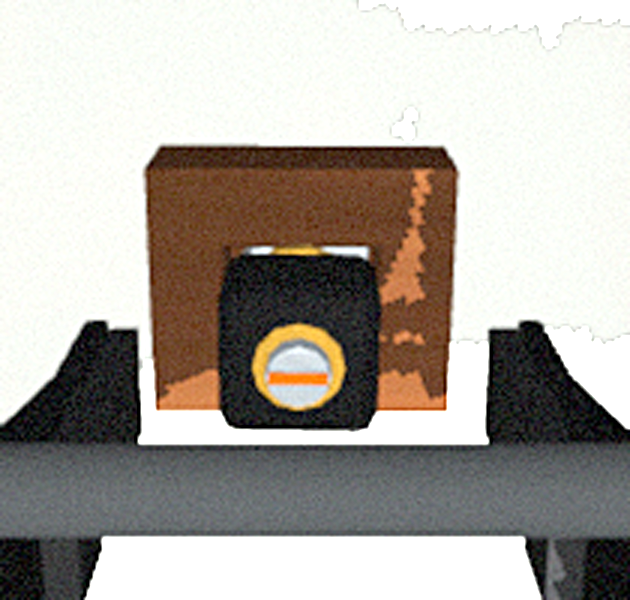

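```bash
python3 - <<'E'
from h import *
a=np.load("w3.npz");print(a["cx"],a["cy"])
def f(pts,z): return np.array([proj(a,((u+.5)/3-.5+150,(v+.5)/3-.5+120),z) for u,v in pts])
def yaw(v): return np.degrees(np.arctan2(v[1],v[0]))
H=f([(146,168),(457,168),(156,409),(447,409)],.024);print(H.mean(0),yaw(H[1]-H[0]),yaw(H[3]-H[2]))
E=f([(299,376),(269,378),(328,378)],.066);print(E[0],yaw(E[2]-E[1]))
t=np.array([.5348,.1182]);p=np.radians(-112.5)
X=np.array([np.cos(p),np.sin(p)]);Z=np.array([-np.sin(p),np.cos(p)])
for q in(H.mean(0),E[0]):print(X@(q[:2]-t),Z@(q[:2]-t))
E
```

```text
253.97061334320207 192.02728253007382
[0.53404462 0.11915151 0.024     ] -22.550895531093918 -22.581096186374065
[0.53397202 0.1191917  0.066     ] -22.576967422193142
-0.0005900078162923895 -0.0010620054304142233
-0.0005993600694561826 -0.0011444592705529444
```

>>> {"fn": "move_arm", "kwargs": {
  "moves": [
    [-0.6, 10, -1.1, 0, 0, 0],
    [-0.6, 20, -1.1, 0, 0, 0],
    [-0.6, 28, -1.1, 0, 0, 0],
    [-0.6, 33, -1.1, 0, 0, 0],
    [-0.6, 33, -1.1, 0, 0, 0],
    [-0.6, 33, -1.1, 0, 0, 0],
    [-0.6, 33, -1.1, 0, 0, 0]
  ]
}}

```text
time_s: 5.35
tool_pos: [0.5335, 0.1195, 0.0466]
tool_rot: [-90.0, 0.0, -112.5]
force: [-0.7, 0.5, 1.1]
grip_width: 0.06
```

>>> {"fn": "move_arm", "kwargs": {
  "moves": [
    [0, 0, 0, 0, 0, 0],
    [0, 0, 0, 0, 0, 0],
    [0, 0, 0, 0, 0, 0],
    [0, 0, 0, 0, 0, 0],
    [0, 0, 0, 0, 0, 0],
    [0, 0, 0, 0, 0, 0],
    [0, 0, 0, 0, 0, 0],
    [0, 0, 0, 0, 0, 0]
  ],
  "claw": 0,
  "newtons": 25
}}

```text
time_s: 6.02
tool_pos: [0.5334, 0.1193, 0.0466]
tool_rot: [-90.0, -0.0, -112.5]
force: [-0.4, 0.0, 0.4]
grip_width: 0.03
```

```bash
python3 - <<'E'
from h import *
cur=[.5335,.1194,.0466,-112.5]
rows(cur,[[.5323,-.0956,.1066,-7]])
E
```

```text
[199.1, -60.0, 81.2] ay -105.5
```

>>> {"fn": "move_arm", "kwargs": {
  "moves": [
    [0, -5, 0, 0, 0, 0],
    [0, -15, 0, 0, 0, 0],
    [0, -30, 0, 0, 0, 0],
    [0, -45, 0, 0, 0, 0],
    [0, -60, 0, 0, 0, 0],
    [0, -60, 0, 0, 0, 0],
    [0, -60, 0, 0, 0, 0]
  ]
}}

```text
time_s: 6.6
tool_pos: [0.5341, 0.1194, 0.1075]
tool_rot: [-89.9, 0.0, -112.5]
force: [0.0, 0.2, -2.0]
grip_width: 0.0294
```

>>> {"fn": "move_arm", "kwargs": {
  "moves": [
    [12, 0, 5, 0, -6, 0],
    [24, 0, 10, 0, -12, 0],
    [36, 0, 15, 0, -18, 0],
    [48, 0, 20, 0, -24, 0],
    [60, 0, 25, 0, -30, 0],
    [72, 0, 30, 0, -36, 0],
    [85, 0, 35, 0, -43, 0],
    [98, 0, 40, 0, -50, 0],
    [111, 0, 45, 0, -57, 0],
    [124, 0, 50, 0, -64, 0],
    [137, 0, 55, 0, -71, 0],
    [150, 0, 60, 0, -78, 0],
    [163, 0, 66, 0, -85, 0],
    [176, 0, 72, 0, -92, 0],
    [188, 0, 77, 0, -99, 0],
    [199, 0, 81, 0, -105.5, 0],
    [199, 0, 81, 0, -105.5, 0],
    [199, 0, 81, 0, -105.5, 0],
    [199, 0, 81, 0, -105.5, 0],
    [199, 0, 81, 0, -105.5, 0]
  ]
}}

```text
time_s: 8.27
tool_pos: [0.532, -0.0941, 0.1063]
tool_rot: [-90.0, 0.0, -7.0]
force: [-0.8, 0.7, -0.7]
grip_width: 0.0299
```

```bash
python3 - <<'E'
from h import *
from cell import env,read_camera,camera_info
import time
for k in range(3): read_camera("scene")
p,d,i=wrist_save("w4")
print(env.get_obs()["qpos"])
p,d=read_camera("top"); np.savez("top4.npz",p=p,d=d,**camera_info("top"))
cv2.imwrite("pics/top4.png",cv2.resize(p[150:270,230:400,::-1],None,fx=4,fy=4,interpolation=cv2.INTER_CUBIC))
E
```

```text
8.4167 [ 0.53223323 -0.09457244  0.10655703] [-9.00056139e+01 -1.54595740e-03 -6.93257555e+00] [-0.66583225 -0.28207417 -2.38305609] 0.029858028582977234
[ 52.01449012  17.60359134 -51.06490979 106.01015628  15.24555037
  63.53693785  78.43648586]
```

View pics/w4.png

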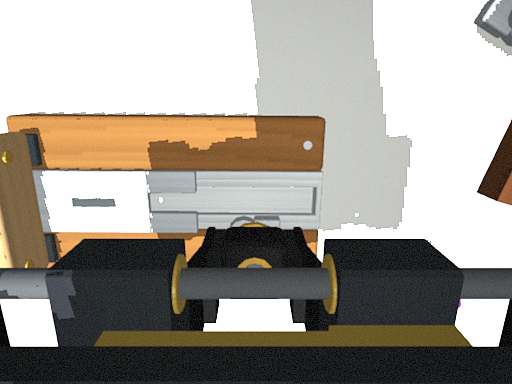

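```bash
python3 - <<'E'
from h import *
a=np.load("w4.npz");c=a["p"][100:290,140:340,::-1]
cv2.imwrite("pics/w4c.png",cv2.convertScaleAbs(cv2.resize(c,None,fx=3,fy=3,interpolation=cv2.INTER_CUBIC),alpha=1.3))
E
```

```text
(no output)
```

View pics/w4c.png

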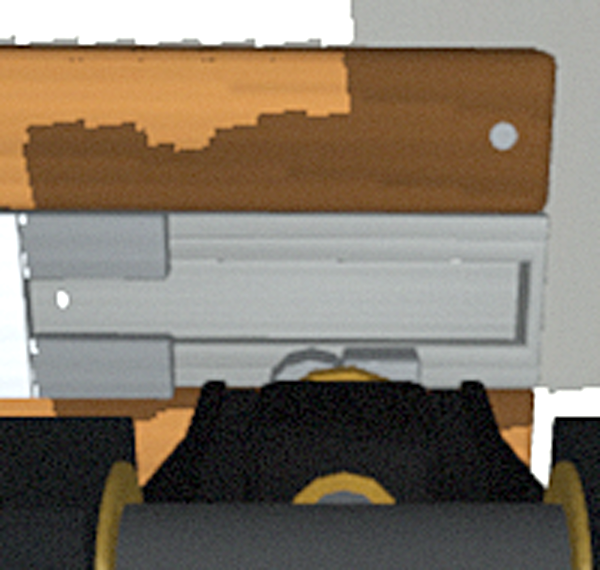

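```bash
python3 - <<'E'
from h import *
a=np.load("w4.npz")
def f(pts,z): return np.array([proj(a,((u+.5)/3-.5+140,(v+.5)/3-.5+100),z) for u,v in pts])
def yaw(v): return np.degrees(np.arctan2(v[1],v[0]))
th=np.radians(82.9);Y=np.array([np.cos(th),np.sin(th)]);Xb=np.array([Y[1],-Y[0]])
P=f([(200,262),(510,261),(200,340),(510,344),(50,48),(540,48),(180,212),(530,212),(270,392),(530,386)],.022)
print(np.round(P[:,:2]@Xb*1000,1),[yaw(P[i+1]-P[i]) for i in(0,2,4,6,8)])
print("end/tips/notch",f([(520,300)],.022)[:,:2]@Y*1000,f([(170,370),(167,240)],.028)[:,:2]@Y*1000,f([(30,320)],.028)[:,:2]@Y*1000)
o=np.array([.53223,-.09457]);print(o@Xb*1000,o@Y*1000)
# head: underside z ~0.068; front edge top z .076
H=f([(343,352),(420,350),(418,376)],.076);print(H[:,:2]@Xb*1000,H[:,:2]@Y*1000)
E
```

```text
[529.5 529.  549.2 550.1 479.5 479.2 517.3 517.  562.9 561.1] [np.float64(83.24145849271697), np.float64(82.27040257056558), np.float64(83.03813830056515), np.float64(83.04701294080463), np.float64(84.48000663976943)]
end/tips/notch [15.45998946] [-68.87820241 -68.12461898] [-101.49581752]
539.837818956142 -28.060417400238276
[532.2029086  531.76157039 537.02414028] [-27.29155654 -12.74881038 -13.00604609]
```

>>> {"fn": "move_arm", "kwargs": {
  "moves": [
    [-0.5, 12, 0, 0, 0, 0],
    [-0.5, 25, 0, 0, 0, 0],
    [-0.5, 35, 0, 0, 0, 0],
    [-0.5, 39, 0, 0, 0, 0],
    [-0.5, 39, 0, 0, 0, 0],
    [-0.5, 39, 0, 0, 0, 0],
    [-0.5, 39, 0, 0, 0, 0],
    [-0.5, 39, 0, 0, 0, 0]
  ]
}}

```text
time_s: 9.18
tool_pos: [0.5322, -0.0954, 0.068]
tool_rot: [-90.0, -0.1, -7.0]
force: [0.1, 0.3, -1.2]
grip_width: 0.0295
```

```bash
python3 - <<'E'
from h import *
p,d,i=wrist_save("w5")
c=p[140:260,190:360,::-1]
cv2.imwrite("pics/w5c.png",cv2.convertScaleAbs(cv2.resize(c,None,fx=4,fy=4,interpolation=cv2.INTER_CUBIC),alpha=1.3))
E
```

```text
9.1833 [ 0.53221838 -0.09544851  0.06803579] [-9.00102589e+01 -5.82152607e-02 -6.96384564e+00] [ 0.06452277  0.31179448 -1.21260131] 0.02952115788705216
```

View pics/w5c.png

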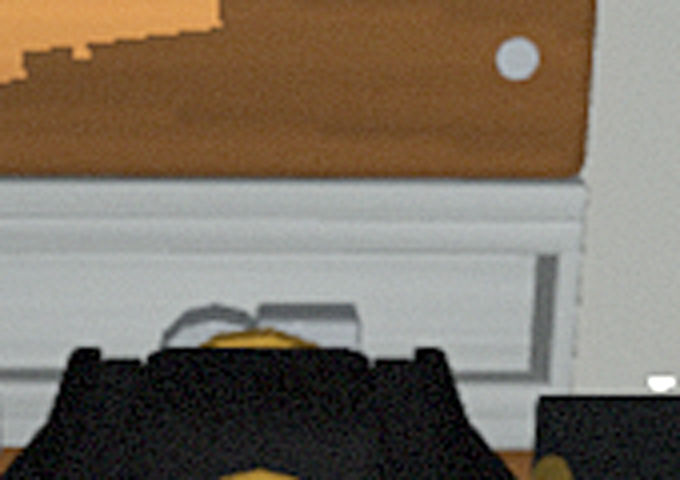

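```bash
python3 - <<'E'
from h import *
def g(fn,o,s):
    a=np.load(fn);return lambda pts,z: np.array([proj(a,((u+.5)/s-.5+o[0],(v+.5)/s-.5+o[1]),z) for u,v in pts])
th=np.radians(83);Y=np.array([np.cos(th),np.sin(th)]);Xb=np.array([Y[1],-Y[0]])
f=g("w5.npz",(190,140),4)
P=f([(100,252),(500,251),(20,374),(480,378)],.022);print(P[:,:2]@Xb*1000)
P=f([(80,180),(560,180)],.022);print("rail",P[:,:2]@Xb*1000)
B=f([(265,303.5),(352,304)],.0295);print(B[:,:2]@Xb*1000,B[:,:2]@Y*1000)
B=f([(265,317),(352,318)],.0375);print(B[:,:2]@Xb*1000,B[:,:2]@Y*1000)
f=g("w4.npz",(140,100),3);B=f([(343,350),(415,350)],.068);print(B[:,:2]@Xb*1000)
o=np.array([.53222,-.09545]);print(o@Xb*1000,o@Y*1000)
E
```

```text
[528.73396116 528.55243936 548.75785885 549.39875788]
rail [517.4094675  517.38802771]
[534.28488764 534.35823986] [-28.01609338 -15.15690791]
[533.37944598 533.52566527] [-28.05212428 -15.69977458]
[534.70853683 534.69487115]
539.8853416545657 -29.87722822707657
```

```bash
python3 - <<'E'
from h import *
th=np.radians(83);Y=np.array([np.cos(th),np.sin(th)]);Xb=np.array([Y[1],-Y[0]])
for fn in("w5.npz",):
    a=np.load(fn);d=a["d"];v,u=np.mgrid[:384,:512]
    pc=np.stack([(u-a["cx"])/a["fx"]*d,(v-a["cy"])/a["fy"]*d,d],-1)
    W=(pc-a["t"])@a["R"]
    bx=W[...,:2]@Xb*1000;by=W[...,:2]@Y*1000;z=W[...,2]*1000
    for c in (235,245,250,255,260,265,270,275):
        print("col",c)
        print([(r,round(bx[r,c]-539.9,1),round(by[r,c]+29.9,1),round(z[r,c],1)) for r in range(198,232)if r%2==0 or 213<r<222])
E
```

```text
col 235
[(198, np.float64(-13.9), np.float64(-10.8), np.float64(21.2)), (200, np.float64(-12.9), np.float64(-10.8), np.float64(22.1)), (202, np.float64(-11.4), np.float64(-10.8), np.float64(21.6)), (204, np.float64(-4.9), np.float64(-11.8), np.float64(5.5)), (206, np.float64(-3.1), np.float64(-11.9), np.float64(4.5)), (208, np.float64(-1.7), np.float64(-11.9), np.float64(4.4)), (210, np.float64(-0.8), np.float64(-11.8), np.float64(5.9)), (212, np.float64(0.5), np.float64(-11.8), np.float64(6.3)), (214, np.float64(2.1), np.float64(-11.9), np.float64(5.8)), (215, np.float64(2.8), np.float64(-11.9), np.float64(5.7)), (216, np.float64(4.0), np.float64(-12.0), np.float64(4.2)), (217, np.float64(4.2), np.float64(-11.9), np.float64(5.6)), (218, np.float64(-4.6), np.float64(-10.4), np.float64(31.0)), (219, np.float64(-4.3), np.float64(-10.3), np.float64(32.0)), (220, np.float64(-4.5), np.float64(-10.2), np.float64(33.9)), (221, np.float64(-4.2), np.float64(-10.2), np.float64(34.8)), (222, np.float64(-4.5), np.float64(-10.1), np.float64(37.1)), (224, np.float64(-3.4), np.float64(-10.1), np.fl
[... 8428 characters left out ...]
4(14.8), np.float64(4.8)), (216, np.float64(-5.7), np.float64(13.1), np.float64(30.6)), (217, np.float64(-5.5), np.float64(13.1), np.float64(31.8)), (218, np.float64(-5.7), np.float64(12.9), np.float64(33.9)), (219, np.float64(-5.5), np.float64(12.9), np.float64(35.1)), (220, np.float64(-5.5), np.float64(12.8), np.float64(36.5)), (221, np.float64(-75.1), np.float64(1.0), np.float64(218.3)), (222, np.float64(-4.4), np.float64(12.8), np.float64(37.0)), (224, np.float64(-3.4), np.float64(12.8), np.float64(37.4)), (226, np.float64(-2.1), np.float64(12.8), np.float64(37.3)), (228, np.float64(-11.2), np.float64(11.2), np.float64(62.4)), (230, np.float64(-11.3), np.float64(11.0), np.float64(65.3))]
```

```bash
python3 - <<'E'
from h import *
for fn,psi,o in(("w3.npz",-112.5,[.53485,.11818]),("w5.npz",-6.96,[.53222,-.09545])):
    a=np.load(fn);d=a["d"];v,u=np.mgrid[:384,:512]
    pc=np.stack([(u-a["cx"])/a["fx"]*d,(v-a["cy"])/a["fy"]*d,d],-1)
    W=(pc-a["t"])@a["R"]; p=np.radians(psi)
    q=W[...,:2]-o
    tx=q@[np.cos(p),np.sin(p)]*1000;tz=q@[-np.sin(p),np.cos(p)]*1000;z=W[...,2]*1000
    for c in (235,250,260):
        print(fn,"col",c,[(r,round(tx[r,c],1),round(tz[r,c],1),round(z[r,c],1)) for r in range(196,266,2)])
E
```

```text
w3.npz col 235 [(196, np.float64(-14.8), np.float64(-10.8), np.float64(23.2)), (198, np.float64(-13.4), np.float64(-10.8), np.float64(23.1)), (200, np.float64(-12.0), np.float64(-10.8), np.float64(23.1)), (202, np.float64(-10.5), np.float64(-10.9), np.float64(22.4)), (204, np.float64(-7.1), np.float64(-11.3), np.float64(16.1)), (206, np.float64(-14.9), np.float64(-9.7), np.float64(43.8)), (208, np.float64(-14.7), np.float64(-9.6), np.float64(46.6)), (210, np.float64(-14.6), np.float64(-9.4), np.float64(50.0)), (212, np.float64(-15.0), np.float64(-9.2), np.float64(54.4)), (214, np.float64(-14.6), np.float64(-9.1), np.float64(56.5)), (216, np.float64(-13.9), np.float64(-9.0), np.float64(57.8)), (218, np.float64(-13.3), np.float64(-8.9), np.float64(59.1)), (220, np.float64(-12.2), np.float64(-8.9), np.float64(59.4)), (222, np.float64(-11.4), np.float64(-8.9), np.float64(60.2)), (224, np.float64(-10.3), np.float64(-8.9), np.float64(60.3)), (226, np.float64(-9.3), np.float64(-8.9), np.float64(60.7)), (228, np.float64(-8.2), np.float64(-8.9), np.float64(61.0)), (230, np.float64(-7.1), np.f
[... 11094 characters left out ...]
), np.float64(3.5), np.float64(79.2)), (244, np.float64(-10.6), np.float64(3.5), np.float64(79.8)), (246, np.float64(-10.1), np.float64(3.5), np.float64(80.8)), (248, np.float64(-9.0), np.float64(3.5), np.float64(80.5)), (250, np.float64(-8.1), np.float64(3.5), np.float64(80.6)), (252, np.float64(-7.5), np.float64(3.5), np.float64(81.4)), (254, np.float64(-6.5), np.float64(3.5), np.float64(81.4)), (256, np.float64(-5.9), np.float64(3.5), np.float64(82.0)), (258, np.float64(-4.9), np.float64(3.5), np.float64(82.0)), (260, np.float64(-3.9), np.float64(3.5), np.float64(82.1)), (262, np.float64(-3.5), np.float64(3.5), np.float64(83.1)), (264, np.float64(-2.0), np.float64(3.5), np.float64(82.1))]
```

```bash
python3 - <<'E'
from h import *
p=np.load("w5.npz")["p"][190:300,180:330,::-1]
cv2.imwrite("pics/w5d.png",cv2.convertScaleAbs(cv2.resize(p,None,fx=5,fy=5,interpolation=cv2.INTER_CUBIC),alpha=3))
E
```

```text
(no output)
```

View pics/w5d.png

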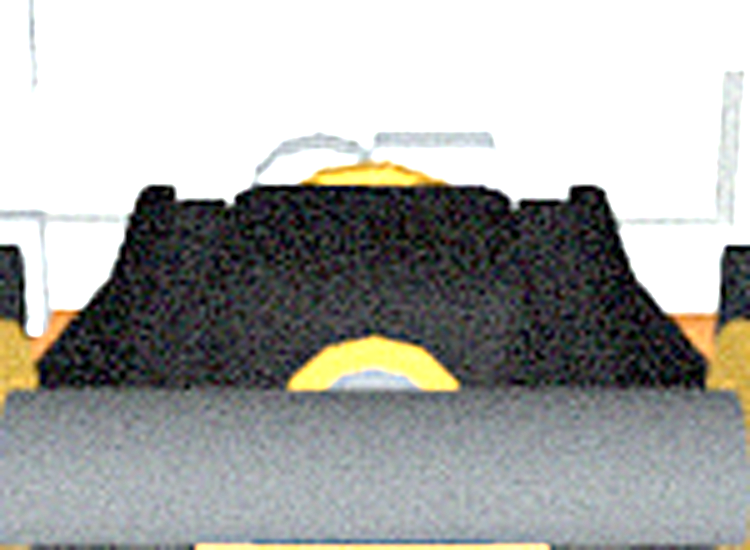

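>>> {"fn": "move_arm", "kwargs": {
  "moves": [
    [-2, 0, 0, 0, 0, 0],
    [-4, 0, 0, 0, 0, 0],
    [-4, 0, 0, 0, 0, 0],
    [-4, 0, 0, 0, 0, 0],
    [-4, 0, 0, 0, 0, 0],
    [-4, 0, 0, 0, 0, 0],
    [-4, 0, 0, 0, 0, 0],
    [-4, 0, 0, 0, 0, 0]
  ]
}}

```text
time_s: 9.9
tool_pos: [0.5278, -0.095, 0.0675]
tool_rot: [-90.0, -0.0, -7.0]
force: [0.4, 0.3, -1.8]
grip_width: 0.0296
```

```bash
cat >> h.py <<'E'
def cloud(fn,psi,o):
    a=np.load(fn);d=a["d"];v,u=np.mgrid[:384,:512]
    pc=np.stack([(u-a["cx"])/a["fx"]*d,(v-a["cy"])/a["fy"]*d,d],-1)
    W=(pc-a["t"])@a["R"]; p=np.radians(psi);q=W[...,:2]-o
    return q@[np.cos(p),np.sin(p)]*1000,q@[-np.sin(p),np.cos(p)]*1000,W[...,2]*1000
E
python3 - <<'E'
from h import *
from cell import env
o=env.get_obs()
p,d,i=wrist_save("w6")
tx,tz,z=cloud("w6.npz",-7,o["tool_pos"][:2])
R=(tz>-30)&(tz<40)
# head side face, knob side face
def q(m): return np.round(np.percentile(tx[m],[10,50,90]),1),m.sum()
m=(z>31)&(z<35)&(abs(tx)<14)
print("head side",q(m&(tz>2)&(tz<14)),q(m&(tz>2)&(tz<7)),q(m&(tz>9)&(tz<14)),"knob",q((z>66)&(z<76)&(abs(tz)<9)&(abs(tx)<16)),"tz ext",np.percentile(tz[m],[1,99]))
# lips
for a,b in((-45,-30),(15,30),(30,45)):
    m=(tz>a)&(tz<b)&(abs(tx)<30)
    L=m&(z>19.5)&(z<25)
    print("lips",a,np.round(np.percentile(tx[L&(tx<0)],[50,95,99]),1),np.round(np.percentile(tx[L&(tx>0)],[1,5,50]),1) if (L&(tx>0)).any() else None)
c=p[140:260,190:360,::-1]
cv2.imwrite("pics/w6c.png",cv2.convertScaleAbs(cv2.resize(c,None,fx=4,fy=4,interpolation=cv2.INTER_CUBIC),alpha=1.3))
E
```

```text
9.9 [ 0.52776835 -0.09498536  0.06752257] [-9.00025472e+01 -2.03198229e-03 -6.97001395e+00] [ 0.43632469  0.30733417 -1.84954079] 0.029615431111792465
head side (array([-5.7, -5.4, -5. ]), np.int64(49)) (array([-5.7, -5.5, -5.2]), np.int64(22)) (array([-5.6, -5.4, -5.1]), np.int64(14)) knob (array([-11.9, -11.6, -11.3]), np.int64(327)) tz ext [-151.00506945   14.82850332]
lips -45 [-20.   -7.5  -6.1] [12.1 13.3 17.8]
lips 15 [-18.3  -7.3  -6.3] None
lips 30 [-18.4  -7.3  -6.3] [15.2 15.5 19.3]
```

View pics/w6c.png

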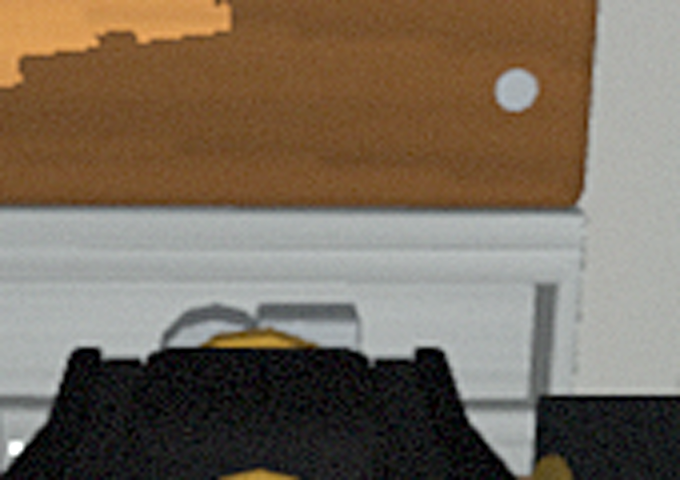

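>>> {"fn": "move_arm", "kwargs": {
  "moves": [
    [0.3, 2, 0, 0, 0, 0],
    [0.3, 4, 0, 0, 0, 0],
    [0.3, 6, 0, 0, 0, 0],
    [0.3, 8, 0, 0, 0, 0],
    [0.3, 10, 0, 0, 0, 0],
    [0.3, 11, 0, 0, 0, 0],
    [0.3, 11, 0, 0, 0, 0]
  ]
}}

```text
time_s: 10.53
tool_pos: [0.5278, -0.095, 0.0562]
tool_rot: [-90.0, 0.0, -7.0]
force: [-0.1, -0.5, -1.6]
grip_width: 0.0297
```

>>> {"fn": "move_arm", "kwargs": {
  "moves": [
    [0, 2, 0, 0, 0, 0],
    [0, 4, 0, 0, 0, 0],
    [0, 6, 0, 0, 0, 0],
    [0, 8, 0, 0, 0, 0],
    [0, 9.5, 0, 0, 0, 0],
    [0, 9.5, 0, 0, 0, 0],
    [0, 9.5, 0, 0, 0, 0]
  ]
}}

```text
time_s: 11.12
tool_pos: [0.528, -0.095, 0.0469]
tool_rot: [-90.0, 0.0, -7.0]
force: [0.2, -0.0, -2.0]
grip_width: 0.0299
```

>>> {"fn": "move_arm", "kwargs": {
  "moves": [
    [0, 1, 0, 0, 0, 0],
    [0, 2, 0, 0, 0, 0],
    [0, 2.5, 0, 0, 0, 0],
    [0, 2.5, 0, 0, 0, 0],
    [0, 2.5, 0, 0, 0, 0]
  ]
}}

```text
time_s: 11.53
tool_pos: [0.5281, -0.0951, 0.0446]
tool_rot: [-90.0, -0.0, -7.0]
force: [-0.7, -0.2, -1.8]
grip_width: 0.0299
```

>>> {"fn": "move_arm", "kwargs": {
  "moves": [
    [0, 0, 0, 0, 0, 0],
    [0, 0, 0, 0, 0, 0],
    [0, 0, 0, 0, 0, 0],
    [0, 0, 0, 0, 0, 0],
    [0, 0, 0, 0, 0, 0]
  ],
  "claw": 44
}}

```text
time_s: 11.95
tool_pos: [0.5281, -0.095, 0.0446]
tool_rot: [-90.0, -0.0, -7.0]
force: [0.4, -0.1, 0.5]
grip_width: 0.0433
```

```bash
python3 - <<'E'
from h import *
from cell import env
o=env.get_obs()
p,d,i=wrist_save("w7")
tx,tz,z=cloud("w7.npz",-7,o["tool_pos"][:2])
def q(m): return np.round(np.percentile(tx[m],[10,50,90]),1),m.sum()
print("knob",q((z>44)&(z<53)&(abs(tz)<9)&(abs(tx)<16)),"top",np.percentile(z[(abs(tz)<8)&(abs(tx)<6)],[20,50,80]))
c=p[160:300,170:340,::-1]
cv2.imwrite("pics/w7c.png",cv2.convertScaleAbs(cv2.resize(c,None,fx=4,fy=4,interpolation=cv2.INTER_CUBIC),alpha=1.6))
E
```

```text
11.95 [ 0.52814325 -0.09500504  0.04461336] [-9.00041535e+01 -1.20521588e-02 -6.96587603e+00] [ 0.36044296 -0.07412122  0.45380927] 0.043265758436165896
knob (array([-12. , -11.6, -11.3]), np.int64(292)) top [57.94458812 58.73081545 59.61151165]
```

View pics/w7c.png

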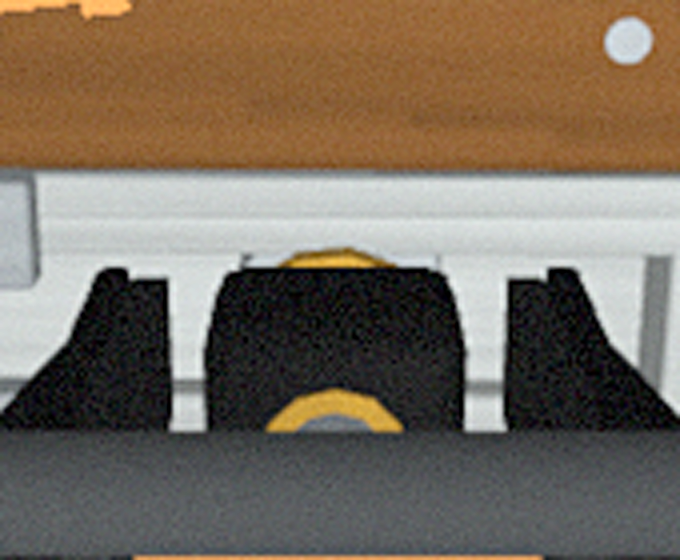

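>>> {"fn": "move_arm", "kwargs": {
  "moves": [
    [1.5, 0, 0, 0, 0, 0],
    [3.3, 0, 0, 0, 0, 0],
    [3.3, 0, 0, 0, 0, 0],
    [3.3, 0, 0, 0, 0, 0],
    [3.3, 0, 0, 0, 0, 0]
  ]
}}

```text
time_s: 12.42
tool_pos: [0.5313, -0.0953, 0.0445]
tool_rot: [-90.0, 0.0, -7.0]
force: [1.2, 0.4, -0.3]
grip_width: 0.0439
```

```bash
cat >> h.py <<'E'
def knob(tag):
    from cell import env
    o=env.get_obs();p,d,i=wrist_save(tag);tx,tz,z=cloud(tag+".npz",o["tool_rot"][2],o["tool_pos"][:2])
    m=(z>44)&(z<53)&(abs(tz)<9)&(abs(tx)<18);r=[np.round(np.median(tx[m&(tz>a)&(tz<a+6)]),2) for a in(-9,-3,3)];print("knob face",np.round(np.percentile(tx[m],[10,50,90]),1),r)
    return p
E
python3 - <<'E'
from h import *
knob("w8")
E
```

```text
12.4167 [ 0.53131385 -0.09534353  0.04448079] [-8.99980011e+01  6.42310312e-03 -6.96448909e+00] [ 1.20095691  0.37160205 -0.28628513] 0.0438503055670129
knob face [-15.2 -14.8 -14.5] [np.float64(-14.8), np.float64(-14.83), np.float64(-14.82)]
```

>>> {"fn": "move_arm", "kwargs": {
  "moves": [
    [0, 0, 0, 0, 0, 0],
    [0, 0, 0, 0, 0, 0],
    [0, 0, 0, 0, 0, 0],
    [0, 0, 0, 0, 0, 0],
    [0, 0, 0, 0, 0, 0],
    [0, 0, 0, 0, 0, 0]
  ],
  "claw": 0,
  "newtons": 25
}}

```text
time_s: 12.97
tool_pos: [0.5313, -0.0954, 0.0445]
tool_rot: [-90.0, 0.0, -7.0]
force: [-0.9, 0.1, -0.1]
grip_width: 0.0298
```

```bash
python3 - <<'E'
from h import *
knob("w9")
E
```

```text
12.9667 [ 0.5312876  -0.09542797  0.04453824] [-9.00078520e+01  1.66016152e-03 -6.96867237e+00] [-0.93656634  0.08856235 -0.12753387] 0.02984647748119142
knob face [-15.1 -14.8 -14.5] [np.float64(-14.84), np.float64(-14.78), np.float64(-14.84)]
```

>>> {"fn": "move_arm", "kwargs": {
  "moves": [
    [0, -0.8, 0, 0, 0, 0],
    [0, -0.8, -4, 0, 0, 0],
    [0, -0.8, -9, 0, 0, 0],
    [0, -0.8, -14, 0, 0, 0],
    [0, -0.8, -19, 0, 0, 0],
    [0, -0.8, -24, 0, 0, 0],
    [0, -0.8, -27, 0, 0, 0],
    [0, -0.8, -30, 0, 0, 0],
    [0, -0.8, -30, 0, 0, 0],
    [0, -0.8, -30, 0, 0, 0]
  ]
}}

```text
time_s: 13.85
tool_pos: [0.5276, -0.1252, 0.0453]
tool_rot: [-90.0, 0.0, -7.0]
force: [-0.2, 0.4, -1.9]
grip_width: 0.0301
```

>>> {"fn": "move_arm", "kwargs": {
  "moves": [
    [0, 0, -4, 0, 0, 0],
    [0, 0, -8, 0, 0, 0],
    [0, 0, -12, 0, 0, 0],
    [0, 0, -16, 0, 0, 0],
    [0, 0, -19, 0, 0, 0],
    [0, 0, -22, 0, 0, 0],
    [0, 0, -24, 0, 0, 0],
    [0, 0, -25, 0, 0, 0],
    [0, 0, -25, 0, 0, 0],
    [0, 0, -25, 0, 0, 0]
  ]
}}

```text
time_s: 14.68
tool_pos: [0.5246, -0.1499, 0.0453]
tool_rot: [-90.0, 0.0, -7.0]
force: [0.1, -0.4, -1.5]
grip_width: 0.0299
```

>>> {"fn": "move_arm", "kwargs": {
  "moves": [
    [0, 0, -2, 0, 0, 0],
    [0, 0, -4, 0, 0, 0],
    [0, 0, -6, 0, 0, 0],
    [0, 0, -8, 0, 0, 0],
    [0, 0, -8, 0, 0, 0],
    [0, 0, -8, 0, 0, 0],
    [0, 0, -8, 0, 0, 0]
  ]
}}

```text
time_s: 15.27
tool_pos: [0.5236, -0.1579, 0.0453]
tool_rot: [-90.0, 0.0, -7.0]
force: [1.1, -0.7, -1.1]
grip_width: 0.0301
```

>>> {"fn": "move_arm", "kwargs": {
  "moves": [
    [0, 0, -1, 0, 0, 0],
    [0, 0, -1, 0, 0, 0],
    [0, 0, -1, 0, 0, 0]
  ]
}}

```text
time_s: 15.52
tool_pos: [0.5235, -0.159, 0.0453]
tool_rot: [-90.0, 0.0, -7.0]
force: [-0.6, 0.7, -1.5]
grip_width: 0.0295
```

>>> {"fn": "move_arm", "kwargs": {
  "moves": [
    [0, 0, -1, 0, 0, 0],
    [0, 0, -1, 0, 0, 0],
    [0, 0, -1, 0, 0, 0]
  ]
}}

```text
time_s: 15.77
tool_pos: [0.5234, -0.16, 0.0453]
tool_rot: [-90.0, 0.0, -7.0]
force: [-0.3, -0.1, -1.5]
grip_width: 0.0296
```

>>> {"fn": "move_arm", "kwargs": {
  "moves": [
    [0, 0, -0.7, 0, 0, 0],
    [0, 0, -0.7, 0, 0, 0],
    [0, 0, -0.7, 0, 0, 0]
  ]
}}

```text
time_s: 16.02
tool_pos: [0.5233, -0.1607, 0.0453]
tool_rot: [-90.0, 0.0, -7.0]
force: [-0.4, 0.2, -1.3]
grip_width: 0.0296
```

>>> {"fn": "move_arm", "kwargs": {
  "moves": [
    [0, 0, -0.7, 0, 0, 0],
    [0, 0, -0.7, 0, 0, 0],
    [0, 0, -0.7, 0, 0, 0]
  ]
}}

```text
time_s: 16.27
tool_pos: [0.5232, -0.1614, 0.0453]
tool_rot: [-90.0, 0.0, -7.0]
force: [-0.0, 0.3, -1.3]
grip_width: 0.0301
```

>>> {"fn": "move_arm", "kwargs": {
  "moves": [
    [0, 0, -0.6, 0, 0, 0],
    [0, 0, -0.6, 0, 0, 0],
    [0, 0, -0.6, 0, 0, 0]
  ]
}}

```text
time_s: 16.52
tool_pos: [0.5232, -0.162, 0.0453]
tool_rot: [-90.0, 0.0, -7.0]
force: [-0.9, 0.2, -2.8]
grip_width: 0.0294
```

>>> {"fn": "move_arm", "kwargs": {
  "moves": [
    [0, 0, -0.6, 0, 0, 0],
    [0, 0, -0.6, 0, 0, 0],
    [0, 0, -0.6, 0, 0, 0]
  ]
}}

```text
time_s: 16.77
tool_pos: [0.5231, -0.1626, 0.0453]
tool_rot: [-90.0, 0.0, -7.0]
force: [-0.1, -0.4, -1.2]
grip_width: 0.03
```

>>> {"fn": "move_arm", "kwargs": {
  "moves": [
    [0, 0, -0.5, 0, 0, 0],
    [0, 0, -0.5, 0, 0, 0],
    [0, 0, -0.5, 0, 0, 0]
  ]
}}

```text
time_s: 17.02
tool_pos: [0.523, -0.1631, 0.0453]
tool_rot: [-90.0, 0.0, -7.0]
force: [-0.8, -0.6, -2.6]
grip_width: 0.0298
```

>>> {"fn": "move_arm", "kwargs": {
  "moves": [
    [0, 0, -0.5, 0, 0, 0],
    [0, 0, -0.5, 0, 0, 0],
    [0, 0, -0.5, 0, 0, 0]
  ]
}}

```text
time_s: 17.27
tool_pos: [0.523, -0.1634, 0.0453]
tool_rot: [-90.0, 0.0, -7.0]
force: [-0.6, 1.6, -1.7]
grip_width: 0.0298
```

```bash
python3 - <<'E'
from h import *
p=knob("w10")
c=p[150:300,150:350,::-1]
cv2.imwrite("pics/w10c.png",cv2.convertScaleAbs(cv2.resize(c,None,fx=4,fy=4,interpolation=cv2.INTER_CUBIC),alpha=1.0))
E
```

```text
17.2667 [ 0.52301198 -0.16336805  0.04534321] [-8.99939811e+01  2.64651566e-05 -6.96438151e+00] [-0.63624085  1.5914415  -1.67845986] 0.02982561059770388
knob face [-15.2 -14.9 -14.6] [np.float64(-14.87), np.float64(-14.85), np.float64(-14.9)]
```

View pics/w10c.png

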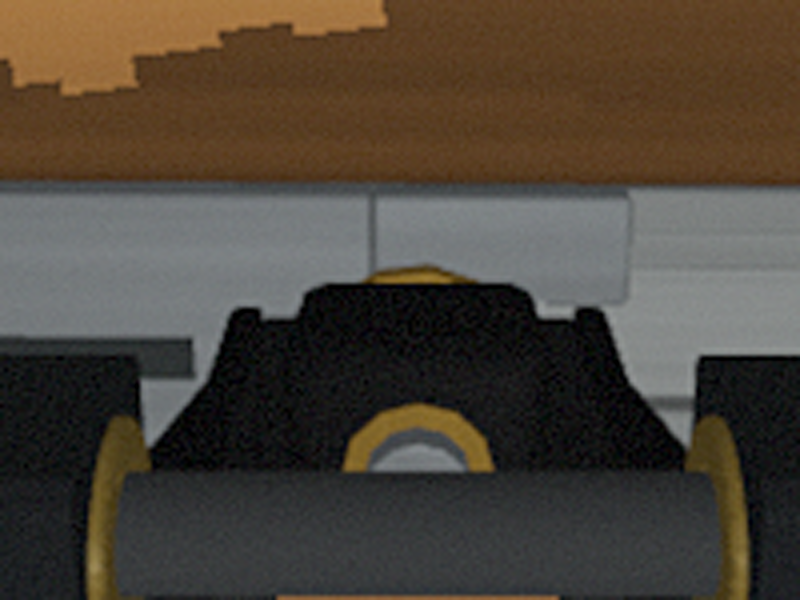

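>>> {"fn": "move_arm", "kwargs": {
  "moves": [
    [0, 0, -0.4, 0, 0, 0],
    [0, 0, -0.4, 0, 0, 0],
    [0, 0, -0.4, 0, 0, 0]
  ]
}}

```text
time_s: 17.57
tool_pos: [0.523, -0.1635, 0.0453]
tool_rot: [-90.0, 0.0, -7.0]
force: [0.1, 1.5, -1.1]
grip_width: 0.0299
```

>>> {"fn": "move_arm", "kwargs": {
  "moves": [
    [0, 0, -0.5, 0, 0, 0],
    [0, 0, -0.5, 0, 0, 0],
    [0, 0, -0.5, 0, 0, 0],
    [0, 0, -0.5, 0, 0, 0]
  ]
}}

```text
time_s: 17.9
tool_pos: [0.523, -0.1636, 0.0453]
tool_rot: [-90.0, 0.0, -6.9]
force: [-0.0, 3.5, -1.9]
grip_width: 0.0299
```

>>> {"fn": "move_arm", "kwargs": {
  "moves": [
    [0, 0.4, 0.5, 0, 0, 0],
    [0, 0.8, 0.5, 0, 0, 0],
    [0, 0.8, 0.5, 0, 5, 0],
    [0, 0.8, 0.5, 0, 10, 0],
    [0, 0.8, 0.5, 0, 15, 0],
    [0, 0.8, 0.5, 0, 20, 0],
    [0, 0.8, 0.5, 0, 25, 0],
    [0, 0.8, 0.5, 0, 30, 0],
    [0, 0.8, 0.5, 0, 35, 0],
    [0, 0.8, 0.5, 0, 40, 0],
    [0, 0.8, 0.5, 0, 40, 0],
    [0, 0.8, 0.5, 0, 40, 0]
  ]
}}

```text
time_s: 18.9
tool_pos: [0.5232, -0.1644, 0.0447]
tool_rot: [-90.0, -0.1, -46.8]
force: [0.4, 0.9, -1.7]
grip_width: 0.0298
```

```bash
cat > s.py <<'E'
from cell import env
import numpy as np
o=env.get_obs();print(round(o["time_s"],2),np.round(o["tool_pos"]*1000,1),np.round(o["tool_rot"],1),"F",np.round(o["force"],1),"T",np.round(o["wrist_torque"],3),np.round(o["qpos"],0),o["grip_width"])
E
python3 s.py
```

```text
18.9 [ 523.2 -164.4   44.7] [-90.   -0.1 -46.8] F [ 0.4  0.9 -1.7] T [ 0.3   -0.315 -0.052] [ 49.  21. -40. 108.  16.  57.  46.] 0.029848622148931865
```

>>> {"fn": "move_arm", "kwargs": {
  "moves": [
    [0, 0, 0, 0, 0, 0],
    [0, 0, 0, 0, 0, 0],
    [0, 0, 0, 0, 0, 0],
    [0, 0, 0, 0, 0, 0]
  ]
}}

```text
time_s: 19.23
tool_pos: [0.5229, -0.1644, 0.0446]
tool_rot: [-90.0, -0.0, -47.0]
force: [1.0, 0.7, -1.7]
grip_width: 0.03
```

```bash
python3 s.py;python3 - <<'E'
from h import *
p=knob("w11")
c=p[130:300,130:360,::-1]
cv2.imwrite("pics/w11c.png",cv2.convertScaleAbs(cv2.resize(c,None,fx=3,fy=3,interpolation=cv2.INTER_CUBIC),alpha=1.0))
E
```

```text
19.23 [ 522.9 -164.4   44.6] [-90.  -0. -47.] F [ 1.   0.7 -1.7] T [ 0.101 -0.299 -0.02 ] [ 49.  21. -40. 108.  16.  57.  45.] 0.030016962435787314
19.2333 [ 0.52285423 -0.16438365  0.04455403] [-9.00234960e+01 -1.94629940e-02 -4.69528687e+01] [ 0.97163377  0.65951311 -1.72876466] 0.030016962435787314
knob face [-16.1 -15.7 -15.4] [np.float64(-15.71), np.float64(-15.75), np.float64(-15.7)]
```

View pics/w11c.png

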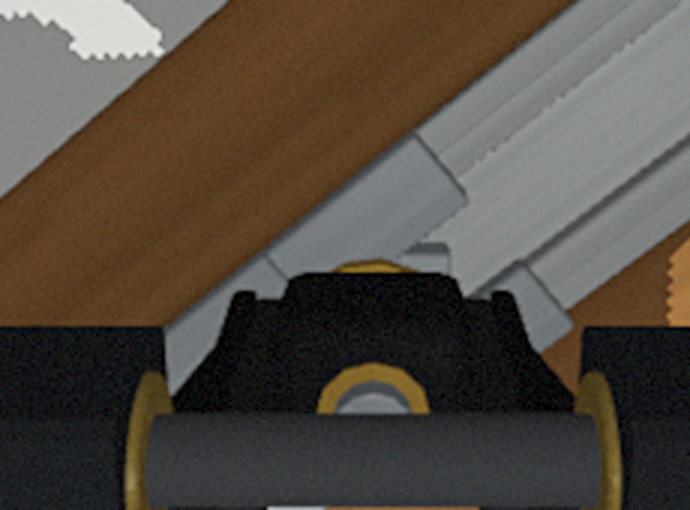

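>>> {"fn": "move_arm", "kwargs": {
  "moves": [
    [-0.4, 0, 0.3, 0, 0, 0],
    [-0.4, 0, 0.2, 0, 5, 0],
    [-0.4, 0, 0.1, 0, 10, 0],
    [-0.4, 0, 0.1, 0, 15, 0],
    [-0.5, 0, 0, 0, 20, 0],
    [-0.5, 0, -0.1, 0, 25, 0],
    [-0.5, 0, -0.1, 0, 30, 0],
    [-0.6, 0, -0.2, 0, 35, 0],
    [-0.6, 0, -0.3, 0, 40, 0],
    [-0.6, 0, -0.3, 0, 40, 0],
    [-0.6, 0, -0.3, 0, 40, 0]
  ]
}}

```text
time_s: 20.2
tool_pos: [0.5221, -0.1639, 0.0446]
tool_rot: [-90.0, -0.0, -86.8]
force: [-0.3, 0.0, -1.0]
grip_width: 0.0297
```

```bash
python3 s.py;python3 - <<'E'
from h import *
p=knob("w12")
c=p[130:300,130:360,::-1]
cv2.imwrite("pics/w12c.png",cv2.convertScaleAbs(cv2.resize(c,None,fx=3,fy=3,interpolation=cv2.INTER_CUBIC),alpha=1.3))
E
python3 s.py
```

```text
20.2 [ 522.1 -163.9   44.6] [-90.   -0.  -86.8] F [-0.3  0.  -1. ] T [ 0.021 -0.035  0.055] [ 43.  19. -33. 108.  12.  56.   8.] 0.029679965198765135
20.2 [ 0.52207008 -0.16391216  0.04457248] [-9.00313464e+01 -3.42087923e-02 -8.68215909e+01] [-0.27533395  0.04137841 -1.00859278] 0.029679965198765135
knob face [-17.2 -16.9 -16.6] [np.float64(-16.96), np.float64(-16.94), np.float64(-16.86)]
20.25 [ 522.1 -163.9   44.5] [-90.   -0.  -86.8] F [-0.9 -0.3 -0.3] T [-0.016  0.024  0.012] [ 43.  19. -33. 108.  12.  56.   8.] 0.029467219229792795
```

View pics/w12c.png

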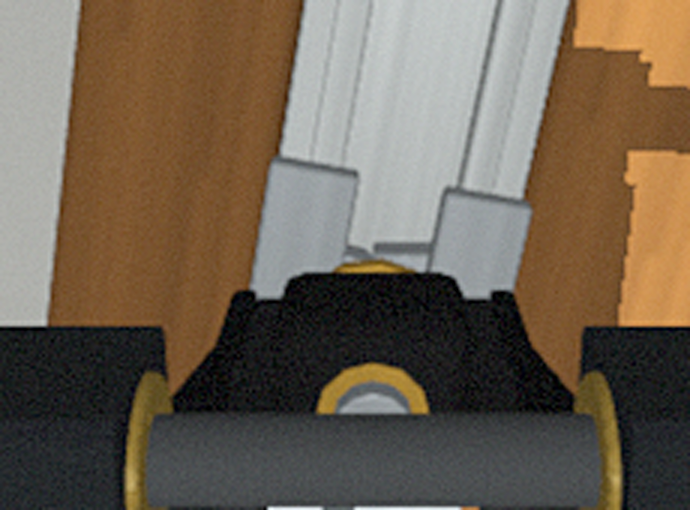

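```bash
python3 - <<'E'
from h import *
# tool pose at shots
S={"w1":([.52934616,-.12839632,.16839583],[-90.1475736,.0124,-96.78048]),"w2":([.52146133,.09092879,.16097],[-89.8638,.0769,-112.3131]),"w3":([.53484868,.11817548,.08054],[-89.8971,.0250,-112.49745]),"w4":([.53223323,-.09457244,.10655703],[-90.00561,-.00155,-6.93258]),"w5":([.53221838,-.09544851,.06803579],[-90.01026,-.0582,-6.96385]),"w9":([.5312876,-.09542797,.04453824],[-90.00785,.00166,-6.96867]),"w10":([.52301198,-.16336805,.04534321],[-89.994,0,-6.96438]),"w11":([.52285423,-.16438365,.04455403],[-90.0235,-.01946,-46.95287]),"w12":([.52207,-.16391216,.04457248],[-90.0313,-.0342,-86.82159])}
for k,(p,r) in S.items():
    a=np.load(k+".npz");T=Ro.from_euler("xyz",r,degrees=True).as_matrix()
    C=-a["R"].T@a["t"];print(k,np.round(T.T@(C-p)*1000,2),np.round(Ro.from_matrix(a["R"]@T).as_euler("xyz",degrees=True),2))
E
```

```text
w1 [ -77.44 -150.37    1.57] [ 90.01 -16.23  89.97]
w2 [ -77.82 -150.36    1.25] [ 90.   -16.23  89.97]
w3 [ -77.85 -150.36    1.24] [ 90.   -16.23  89.97]
w4 [ -74.89 -150.37    0.97] [ 90.06 -16.18  89.97]
w5 [ -74.9  -150.36    0.95] [ 90.06 -16.18  89.96]
w9 [ -74.9  -150.35    0.95] [ 90.06 -16.18  89.97]
w10 [ -74.9  -150.36    0.98] [ 90.06 -16.18  89.97]
w11 [ -75.89 -150.36    1.78] [ 90.05 -16.22  89.97]
w12 [ -77.17 -150.34    1.71] [ 90.02 -16.23  89.97]
```

```bash
python3 - <<'E'
from h import *
for k,psi,o in(("w12",-86.8216,[.52207,-.16391]),("w10",-6.96438,[.52301198,-.16336805]),("w7",-6.9659,[.52814325,-.09500504])):
    tx,tz,z=cloud(k+".npz",psi,np.array(o))
    for a,b in((-30,-26),(-25,-21),(-20,-17),(-14,-5),(5,14),(17,20),(21,25),(26,30)):
        s=""
        for z0 in range(33,66,4):
            m=(tz>a)&(tz<b)&(z>z0)&(z<z0+4)&(abs(tx)<25);s+=f" {np.median(tx[m]):.1f}" if m.sum()>2 else " -"
        print(k,a,b,s)
E
```

```text
w12 -30 -26  - - - - - - - - -
w12 -25 -21  -11.3 -11.5 -11.5 -11.6 -11.5 -11.3 -11.5 -11.5 -11.5
w12 -20 -17  -11.4 -11.2 -11.1 -11.2 -10.8 -11.0 -10.3 -10.3 -10.7
w12 -14 -5  - -16.7 -16.8 -16.8 -16.7 -14.9 -8.9 - -
w12 5 14  - -16.8 -16.8 -16.8 -16.9 -16.3 -9.3 -5.7 -
w12 17 20  -10.0 -10.1 -9.8 -9.9 -9.9 -9.9 -9.8 -9.8 -10.0
w12 21 25  -11.5 -11.4 -11.4 -11.4 -11.4 -11.5 -11.4 -11.3 -11.5
w12 26 30  - - - - - - - -11.4 -11.5
w10 -30 -26  - - - - - - - - -
w10 -25 -21  -9.2 -9.3 -9.4 -9.3 -9.4 -9.4 -9.4 -9.3 -9.4
w10 -20 -17  -7.9 -8.0 -8.1 -8.2 -8.0 -8.0 -8.1 -8.0 -7.9
w10 -14 -5  - -14.6 -14.7 -14.8 -14.7 -14.3 -7.4 - -
w10 5 14  -12.9 -14.8 -14.8 -14.8 -14.8 -14.4 -7.6 -3.0 -
w10 17 20  -7.8 -7.8 -7.8 -7.7 -7.9 -7.9 -7.9 -7.8 -7.8
w10 21 25  -9.3 -9.4 -9.5 -9.3 -9.4 -9.2 -9.4 -9.3 -9.4
w10 26 30  - - - - - - - - -9.4
w7 -30 -26  -9.4 -9.3 -9.2 -9.3 -9.5 -9.3 -9.3 -9.2 -9.3
w7 -25 -21  -6.2 -4.4 -6.5 -7.3 -7.5 -7.4 -6.8 -7.8 -7.8
w7 -20 -17  - - - - - - - - -
w7 -14 -5  - -11.5 -11.5 -11.5 -11.5 -10.6 -5.6 - -
w7 5 14  - -11.5 -11.5 -11.5 -11.5 -10.7 -5.4 - -
w7 17 20  - - - - - - - - -
w7 21 25  -3.0 -3.4 -4.6 -4.9 -7.0 -6.8 -5.6 -7.6 -7.8
w7 26 30  -9.1 -9.2 -9.3 -9.1 -9.3 -9.1 -9.1 -8.8 -9.1
```

>>> {"fn": "move_arm", "kwargs": {
  "moves": [
    [0, 0, -0.1, 0, 4, 0],
    [0, 0, -0.2, 0, 8, 0],
    [0, 0, -0.3, 0, 12, 0],
    [-0.1, 0, -0.4, 0, 16, 0],
    [-0.1, 0, -0.5, 0, 20, 0],
    [-0.1, 0, -0.5, 0, 20, 0],
    [-0.1, 0, -0.5, 0, 20, 0]
  ]
}}

```text
time_s: 20.83
tool_pos: [0.5219, -0.1637, 0.0445]
tool_rot: [-90.0, -0.0, -106.8]
force: [0.4, 0.1, -0.6]
grip_width: 0.0299
```

```bash
python3 s.py
```

```text
20.83 [ 521.9 -163.7   44.5] [ -90.    -0.  -106.8] F [ 0.4  0.1 -0.6] T [-0.053 -0.174 -0.034] [ 41.  19. -30. 109.  11.  56. -11.] 0.029869981030121128
```

>>> {"fn": "move_arm", "kwargs": {
  "moves": [
    [0, 0, -0.1, 0, 5, 0],
    [0, 0, -0.2, 0, 10, 0],
    [0, 0, -0.2, 0, 10, 0],
    [0, 0, -0.2, 0, 10, 0]
  ]
}}

```text
time_s: 21.17
tool_pos: [0.5215, -0.1636, 0.0442]
tool_rot: [-90.0, -0.0, -116.7]
force: [2.0, -0.8, -4.1]
grip_width: 0.0301
```

```bash
python3 s.py;python3 - <<'E'
from h import *
p=knob("w13")
c=p[130:300,130:360,::-1]
cv2.imwrite("pics/w13c.png",cv2.convertScaleAbs(cv2.resize(c,None,fx=3,fy=3,interpolation=cv2.INTER_CUBIC),alpha=1.3))
E
python3 s.py
```

```text
21.17 [ 521.5 -163.6   44.2] [ -90.    -0.  -116.7] F [ 2.  -0.8 -4.1] T [-0.132 -0.415  0.034] [ 39.  18. -28. 109.  10.  56. -20.] 0.030069394154274915
21.1667 [ 0.52153524 -0.1636485   0.04423813] [-9.00011743e+01 -1.16671994e-02 -1.16736584e+02] [ 1.97629402 -0.78057366 -4.0733998 ] 0.030069394154274915
knob face [-17.9 -17.6 -17.2] [np.float64(-17.55), np.float64(-17.57), np.float64(-17.55)]
21.22 [ 521.6 -163.6   44.3] [ -90.    -0.  -116.8] F [ 0.5 -1.7 -4.8] T [-0.146 -0.441  0.06 ] [ 39.  18. -28. 109.  10.  56. -20.] 0.029935681223371067
```

View pics/w13c.png

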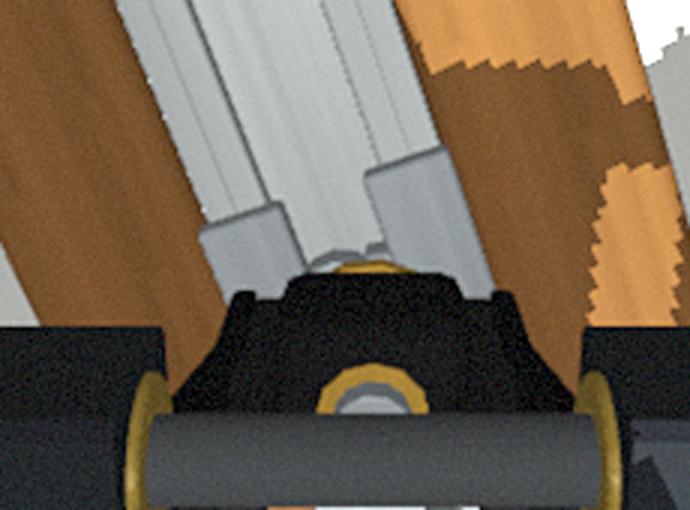

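>>> {"fn": "move_arm", "kwargs": {
  "moves": [
    [0, 0.7, 0, 0, 0, 0],
    [0, 0.9, -0.1, 0, 5, 0],
    [0, 1.1, -0.2, 0, 10, 0],
    [0, 1.4, -0.3, 0, 15, 0],
    [-0.1, 1.6, -0.4, 0, 20, 0],
    [-0.1, 1.8, -0.5, 0, 25, 0],
    [-0.1, 1.8, -0.5, 0, 25, 0],
    [-0.1, 1.8, -0.5, 0, 25, 0]
  ]
}}

```text
time_s: 21.88
tool_pos: [0.5212, -0.1633, 0.0429]
tool_rot: [-90.0, -0.0, -141.8]
force: [0.3, -0.2, -0.3]
grip_width: 0.0294
```

```bash
python3 s.py
```

```text
21.88 [ 521.2 -163.3   42.9] [ -90.    -0.  -141.8] F [ 0.3 -0.2 -0.3] T [-0.109  0.063 -0.003] [ 36.  18. -24. 109.   9.  55. -44.] 0.029430828251233616
```

>>> {"fn": "move_arm", "kwargs": {
  "moves": [
    [0, 0.2, -0.1, 0, 5, 0],
    [0, 0.4, -0.2, 0, 10, 0],
    [0, 0.4, -0.3, 0, 15, 0],
    [-0.1, 0.4, -0.4, 0, 20, 0],
    [-0.1, 0.4, -0.4, 0, 20, 0],
    [-0.1, 0.4, -0.4, 0, 20, 0]
  ]
}}

```text
time_s: 22.38
tool_pos: [0.5209, -0.1627, 0.0425]
tool_rot: [-90.0, -0.0, -161.7]
force: [-0.6, 0.1, 1.5]
grip_width: 0.0297
```

```bash
python3 s.py; python3 - <<'E'
from h import *
p=knob("w14")
c=p[130:300,130:360,::-1]
cv2.imwrite("pics/w14c.png",cv2.convertScaleAbs(cv2.resize(c,None,fx=3,fy=3,interpolation=cv2.INTER_CUBIC),alpha=1.5))
E
python3 s.py
```

```text
22.38 [ 520.9 -162.7   42.5] [ -90.    -0.  -161.7] F [-0.6  0.1  1.5] T [ 0.075  0.175 -0.029] [ 33.  17. -21. 109.   8.  55. -63.] 0.02967602795502003
22.3833 [ 0.52089683 -0.16270267  0.04247448] [-9.00075893e+01 -2.36107252e-02 -1.61719660e+02] [-0.60446847  0.09871325  1.46905694] 0.02967602795502003
knob face [-18.  -17.8 -17.3] [np.float64(-17.83), np.float64(-17.75), np.float64(-17.79)]
22.43 [ 520.9 -162.7   42.5] [ -90.    -0.  -161.7] F [-1.2  0.6  0.9] T [ 0.058  0.223 -0.008] [ 33.  17. -21. 109.   8.  55. -63.] 0.030061133241058847
```

View pics/w14c.png

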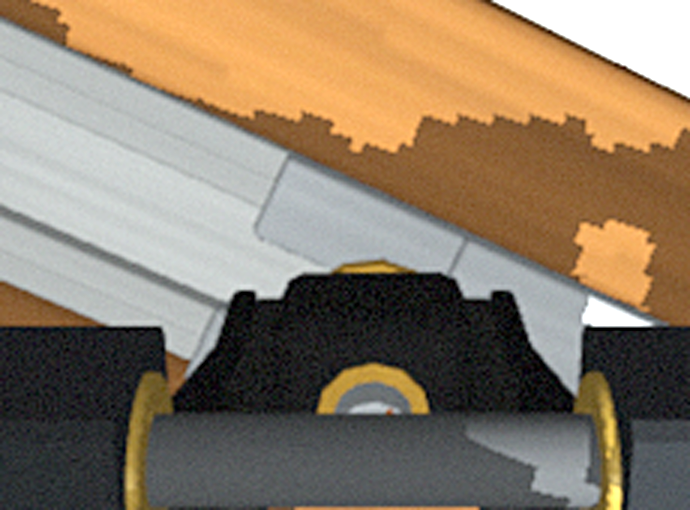

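```bash
cat > t.py <<'E'
from cell import env,read_camera
import numpy as np
L=[]
for k in range(6):
    o=env.get_obs();L.append(np.r_[o["wrist_torque"],o["force"],o["tool_rot"][2],o["tool_pos"]*1000,o["effort"][6]])
    read_camera("scene")
L=np.array(L);print(round(o["time_s"],2),"T",L.mean(0)[:3].round(3),"sd",L.std(0)[2].round(3),"F",L.mean(0)[3:6].round(2),"yaw",L.mean(0)[6].round(2),L.mean(0)[7:10].round(2),"j7",L[:,-1].mean().round(3))
E
python3 t.py
```

```text
22.68 T [0.137 0.294 0.017] sd 0.031 F [-1.56  0.57  1.68] yaw -161.83 [ 520.92 -162.69   42.46] j7 -0.007
```

>>> {"fn": "move_arm", "kwargs": {
  "moves": [
    [0, 0.1, -0.1, 0, 5, 0],
    [0, 0.1, -0.2, 0, 10, 0],
    [0, 0.1, -0.3, 0, 15, 0],
    [0, 0.1, -0.3, 0, 15, 0],
    [0, 0.1, -0.3, 0, 15, 0]
  ]
}}

```text
time_s: 23.15
tool_pos: [0.5209, -0.1624, 0.0424]
tool_rot: [-90.0, -0.0, -176.8]
force: [-2.8, 1.6, 2.5]
grip_width: 0.0299
```

```bash
python3 t.py
```

```text
23.4 T [ 0.327  0.597 -0.031] sd 0.038 F [-2.68  1.95  4.07] yaw -176.86 [ 520.88 -162.41   42.4 ] j7 -0.001
```

>>> {"fn": "move_arm", "kwargs": {
  "moves": [
    [0.5, -0.3, -0.5, 0, 5, 0],
    [0.5, -0.3, -0.6, 0, 10, 0],
    [0.5, -0.3, -0.6, 0, 10, 0],
    [0.5, -0.3, -0.6, 0, 10, 0]
  ]
}}

```text
time_s: 23.78
tool_pos: [0.5208, -0.1622, 0.0425]
tool_rot: [-90.0, 0.0, 173.2]
force: [0.3, 0.5, 0.3]
grip_width: 0.0298
```

```bash
python3 t.py; python3 - <<'E'
from h import *
p=knob("w15")
c=p[190:300,200:310,::-1]
cv2.imwrite("pics/w15c.png",cv2.convertScaleAbs(cv2.resize(c,None,fx=5,fy=5,interpolation=cv2.INTER_CUBIC),alpha=1.8))
E
```

```text
24.03 T [ 0.031 -0.009  0.079] sd 0.017 F [0.58 0.01 0.13] yaw 173.14 [ 520.73 -162.21   42.46] j7 -0.085
24.0833 [ 0.52072449 -0.16219968  0.04246896] [-8.99864741e+01  4.27978371e-02  1.73075864e+02] [ 0.2969503  -0.06574734 -0.77587556] 0.029530533621922324
knob face [-17.9 -17.7 -17.4] [np.float64(-17.75), np.float64(-17.7), np.float64(-17.73)]
```

View pics/w15c.png

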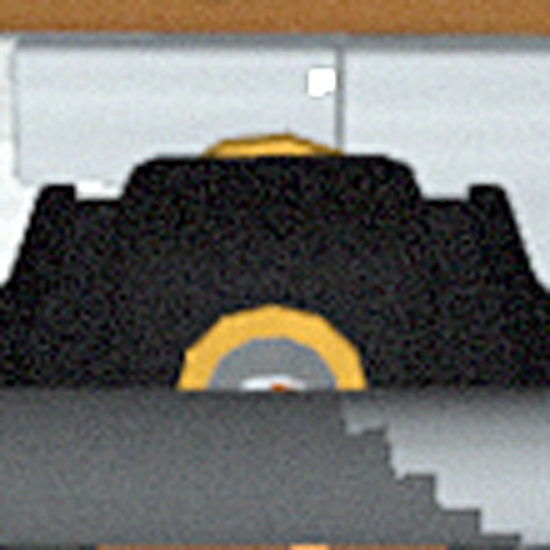

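>>> {"fn": "move_arm", "kwargs": {
  "moves": [
    [0, 0, -0.1, 0, 4, 0],
    [0, 0, -0.1, 0, 4, 0],
    [0, 0, -0.1, 0, 4, 0]
  ]
}}

```text
time_s: 24.38
tool_pos: [0.5206, -0.1621, 0.0424]
tool_rot: [-90.0, 0.0, 169.1]
force: [0.5, -1.1, -1.9]
grip_width: 0.0293
```

```bash
python3 t.py
```

```text
24.63 T [-0.151 -0.422  0.01 ] sd 0.027 F [ 1.76 -0.75 -2.41] yaw 169.1 [ 520.61 -162.06   42.46] j7 -0.029
```

>>> {"fn": "move_arm", "kwargs": {
  "moves": [
    [0, 0, -0.1, 0, 4, 0],
    [0, 0, -0.1, 0, 4, 0],
    [0, 0, -0.1, 0, 4, 0]
  ]
}}

```text
time_s: 24.93
tool_pos: [0.5206, -0.1619, 0.0425]
tool_rot: [-90.0, 0.0, 165.1]
force: [1.7, -0.9, -4.1]
grip_width: 0.0302
```

```bash
python3 t.py
```

```text
25.18 T [-0.252 -0.614  0.029] sd 0.027 F [ 2.51 -1.15 -3.87] yaw 165.1 [ 520.55 -161.89   42.47] j7 -0.034
```

>>> {"fn": "move_arm", "kwargs": {
  "moves": [
    [-0.2, 0.6, 0, 0, 4, 0],
    [-0.2, 0.6, 0, 0, 4, 0],
    [-0.2, 0.6, 0, 0, 4, 0]
  ]
}}

```text
time_s: 25.48
tool_pos: [0.5207, -0.1618, 0.0424]
tool_rot: [-90.0, 0.0, 161.1]
force: [1.1, -1.0, 1.3]
grip_width: 0.0297
```

```bash
python3 t.py
```

```text
25.73 T [-0.06  -0.04  -0.009] sd 0.026 F [ 0.24 -0.23  2.62] yaw 161.1 [ 520.72 -161.8    42.4 ] j7 0.002
```

>>> {"fn": "move_arm", "kwargs": {
  "moves": [
    [0, 0, -0.1, 0, 4, 0],
    [0, 0, -0.1, 0, 4, 0],
    [0, 0, -0.1, 0, 4, 0]
  ]
}}

```text
time_s: 26.03
tool_pos: [0.5208, -0.1617, 0.0423]
tool_rot: [-90.0, 0.0, 157.1]
force: [-0.2, -0.2, 5.7]
grip_width: 0.0298
```

```bash
python3 t.py
```

```text
26.28 T [ 0.019  0.144 -0.066] sd 0.036 F [-0.64  0.09  5.78] yaw 157.14 [ 520.81 -161.72   42.34] j7 0.038
```

>>> {"fn": "move_arm", "kwargs": {
  "moves": [
    [0, -0.5, -0.1, 0, 3, 0],
    [0, -0.5, -0.1, 0, 3, 0],
    [0, -0.5, -0.1, 0, 3, 0]
  ]
}}

```text
time_s: 26.58
tool_pos: [0.5208, -0.1616, 0.0424]
tool_rot: [-90.0, 0.0, 154.2]
force: [1.0, -0.8, 1.2]
grip_width: 0.0298
```

```bash
python3 t.py
```

```text
26.83 T [-0.09  -0.243  0.062] sd 0.03 F [1.42 0.05 1.12] yaw 154.12 [ 520.79 -161.63   42.32] j7 -0.027
```

>>> {"fn": "move_arm", "kwargs": {
  "moves": [
    [0, 0, -0.1, 0, 3, 0],
    [0, 0, -0.1, 0, 3, 0],
    [0, 0, -0.1, 0, 3, 0]
  ]
}}

```text
time_s: 27.13
tool_pos: [0.5208, -0.1616, 0.0423]
tool_rot: [-90.0, 0.0, 151.1]
force: [3.0, 0.6, -0.4]
grip_width: 0.0295
```

```bash
python3 t.py
```

```text
27.38 T [-0.121 -0.492  0.034] sd 0.021 F [ 2.39 -0.21 -1.31] yaw 151.08 [ 520.81 -161.55   42.29] j7 -0.037
```

>>> {"fn": "move_arm", "kwargs": {
  "moves": [
    [-0.2, 0, -0.1, 0, 3, 0],
    [-0.2, 0, -0.1, 0, 3, 0],
    [-0.2, 0, -0.1, 0, 3, 0]
  ]
}}

```text
time_s: 27.68
tool_pos: [0.5208, -0.1615, 0.0422]
tool_rot: [-90.0, -0.0, 148.1]
force: [2.6, 0.2, -2.7]
grip_width: 0.0301
```

```bash
python3 t.py
```

```text
27.93 T [-0.109 -0.528  0.111] sd 0.032 F [ 2.71 -0.41 -3.17] yaw 148.09 [ 520.84 -161.48   42.24] j7 -0.103
```

>>> {"fn": "move_arm", "kwargs": {
  "moves": [
    [0, 0, 0, 0, 3, 0],
    [0, 0, 0, 0, 3, 0],
    [0, 0, 0, 0, 3, 0]
  ]
}}

```text
time_s: 28.23
tool_pos: [0.5209, -0.1614, 0.0422]
tool_rot: [-90.0, -0.0, 145.1]
force: [3.2, -1.0, -4.3]
grip_width: 0.0298
```

```bash
python3 t.py; python3 - <<'E'
from h import *
p=knob("w16")
c=p[130:300,130:360,::-1]
cv2.imwrite("pics/w16c.png",cv2.convertScaleAbs(cv2.resize(c,None,fx=3,fy=3,interpolation=cv2.INTER_CUBIC),alpha=1.5))
E
```

```text
28.48 T [-0.048 -0.668  0.141] sd 0.016 F [ 3.48 -0.22 -5.5 ] yaw 145.09 [ 520.86 -161.42   42.19] j7 -0.145
28.5333 [ 0.52088204 -0.16144424  0.0422293 ] [-9.00004311e+01 -1.59975812e-02  1.45056747e+02] [ 3.75276092  0.72796536 -5.67875196] 0.029623647619391968
knob face [-17.5 -17.2 -16.7] [np.float64(-17.12), np.float64(-17.17), np.float64(-17.18)]
```

View pics/w16c.png

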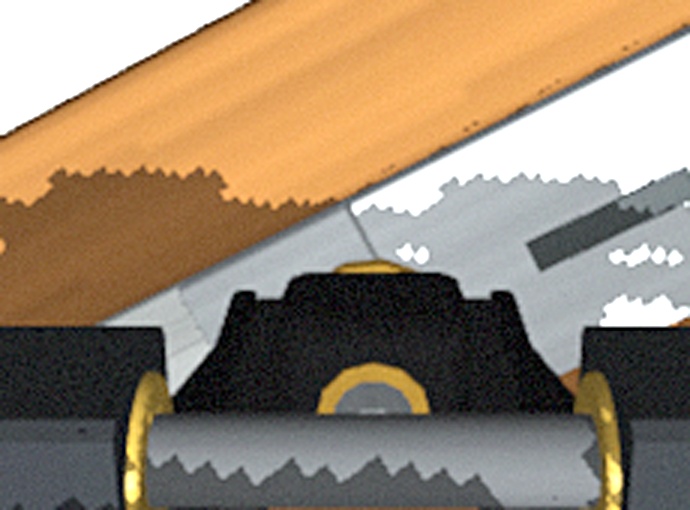

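>>> {"fn": "move_arm", "kwargs": {
  "moves": [
    [-0.2, 0.4, -0.1, 0, 3, 0],
    [-0.2, 0.4, -0.1, 0, 3, 0],
    [-0.2, 0.4, -0.1, 0, 3, 0]
  ]
}}

```text
time_s: 28.83
tool_pos: [0.5209, -0.1613, 0.0421]
tool_rot: [-90.0, -0.0, 142.1]
force: [2.1, 2.5, -2.6]
grip_width: 0.0301
```

```bash
python3 t.py
```

```text
29.08 T [ 0.234 -0.227  0.149] sd 0.032 F [ 1.32  1.67 -2.29] yaw 142.08 [ 520.95 -161.37   42.12] j7 -0.152
```

>>> {"fn": "move_arm", "kwargs": {
  "moves": [
    [0, 0, 0, 0, 3, 0],
    [0, 0, 0, 0, 3, 0],
    [0, 0, 0, 0, 3, 0]
  ]
}}

```text
time_s: 29.38
tool_pos: [0.521, -0.1613, 0.0421]
tool_rot: [-90.0, -0.0, 139.1]
force: [-0.1, 1.3, -0.5]
grip_width: 0.03
```

```bash
python3 t.py
```

```text
29.63 T [0.416 0.035 0.185] sd 0.037 F [-0.04  2.2  -0.69] yaw 139.09 [ 521.03 -161.35   42.06] j7 -0.197
```

>>> {"fn": "move_arm", "kwargs": {
  "moves": [
    [0, 0, 0, 0, 3, 0],
    [0, 0, 0, 0, 3, 0],
    [0, 0, 0, 0, 3, 0]
  ]
}}

```text
time_s: 29.93
tool_pos: [0.5211, -0.1613, 0.042]
tool_rot: [-90.0, -0.0, 136.1]
force: [0.8, 2.8, -1.1]
grip_width: 0.0297
```

```bash
python3 t.py
```

```text
30.18 T [0.669 0.135 0.172] sd 0.021 F [-0.01  3.3  -0.97] yaw 136.08 [ 521.09 -161.31   41.99] j7 -0.178
```

>>> {"fn": "move_arm", "kwargs": {
  "moves": [
    [0, 0, 0, 0, 3, 0],
    [0, 0, 0, 0, 3, 0],
    [0, 0, 0, 0, 3, 0]
  ]
}}

```text
time_s: 30.48
tool_pos: [0.5212, -0.1613, 0.0419]
tool_rot: [-90.0, -0.0, 133.1]
force: [0.5, 4.7, -1.0]
grip_width: 0.0296
```

```bash
python3 t.py;  python3 - <<'E'
from h import *
p=knob("w17")
E
```

```text
30.73 T [0.893 0.083 0.199] sd 0.033 F [-0.07  4.16 -1.47] yaw 133.09 [ 521.16 -161.3    41.95] j7 -0.211
30.7833 [ 0.52115515 -0.16132516  0.0419498 ] [-9.00049854e+01 -1.95274680e-02  1.33057823e+02] [-0.08190482  4.57454593 -1.01895466] 0.02983297963196546
knob face [-17.1 -16.8 -16.1] [np.float64(-16.74), np.float64(-16.75), np.float64(-16.8)]
```

>>> {"fn": "move_arm", "kwargs": {
  "moves": [
    [0.4, 0, -0.3, 0, 3, 0],
    [0.4, 0, -0.3, 0, 3, 0],
    [0.4, 0, -0.3, 0, 3, 0]
  ]
}}

```text
time_s: 31.08
tool_pos: [0.5212, -0.1612, 0.0419]
tool_rot: [-90.0, 0.0, 130.1]
force: [0.9, 3.3, -2.0]
grip_width: 0.0298
```

```bash
python3 t.py
```

```text
31.33 T [ 0.707 -0.166  0.31 ] sd 0.045 F [ 0.94  3.47 -3.42] yaw 130.08 [ 521.19 -161.21   41.9 ] j7 -0.31
```

>>> {"fn": "move_arm", "kwargs": {
  "moves": [
    [0.2, 0, -0.2, 0, 3, 0],
    [0.2, 0, -0.2, 0, 3, 0],
    [0.2, 0, -0.2, 0, 3, 0]
  ]
}}

```text
time_s: 31.63
tool_pos: [0.5212, -0.1611, 0.0419]
tool_rot: [-90.0, 0.0, 127.1]
force: [1.9, 2.5, -5.3]
grip_width: 0.0298
```

```bash
python3 t.py; python3 s.py
```

```text
31.88 T [ 0.393 -0.495  0.461] sd 0.033 F [ 2.43  2.03 -6.01] yaw 127.08 [ 521.25 -161.13   41.88] j7 -0.472
31.93 [ 521.2 -161.1   41.9] [-90.   0. 127.] F [ 3.4  2.3 -7.8] T [ 0.315 -0.524  0.471] [  24.   16.  -11.  109.    4.   54. -132.] 0.029800716003456924
```

>>> {"fn": "move_arm", "kwargs": {
  "moves": [
    [0, 0.6, -0.4, 0, 0, 0],
    [0, 0.6, -0.4, 0, 0, 0],
    [0, 0.6, -0.4, 0, 0, 0]
  ]
}}

```text
time_s: 32.18
tool_pos: [0.5213, -0.1611, 0.0419]
tool_rot: [-90.0, 0.0, 127.0]
force: [0.4, 0.7, -1.8]
grip_width: 0.0299
```

```bash
python3 t.py
```

```text
32.43 T [0.11  0.333 0.488] sd 0.014 F [-0.75  0.35  0.08] yaw 127.02 [ 521.3  -161.1    41.84] j7 -0.495
```

>>> {"fn": "move_arm", "kwargs": {
  "moves": [
    [0, 0, 0, 0, 1.5, 0],
    [0, 0, 0, 0, 3, 0],
    [0, 0, 0, 0, 3, 0]
  ]
}}

```text
time_s: 32.73
tool_pos: [0.5214, -0.161, 0.0418]
tool_rot: [-90.0, 0.0, 124.0]
force: [-1.9, -0.5, 2.1]
grip_width: 0.0299
```

```bash
python3 t.py
```

```text
32.98 T [-0.083  0.622  0.63 ] sd 0.029 F [-2.66 -0.27  3.15] yaw 124.05 [ 521.45 -161.02   41.77] j7 -0.687
```

>>> {"fn": "move_arm", "kwargs": {
  "moves": [
    [0, 0, 0, 0, 0, 0],
    [0, 0, 0, 0, 0, 0],
    [0, 0, 0, 0, 0, 0],
    [0, 0, 0, 0, 0, 0],
    [0, 0, 0, 0, 0, 0],
    [0, 0, 0, 0, 0, 0]
  ],
  "claw": 46
}}

```text
time_s: 33.53
tool_pos: [0.5216, -0.1605, 0.0413]
tool_rot: [-90.0, 0.0, 124.0]
force: [0.2, -0.7, -0.0]
grip_width: 0.0456
```

```bash
python3 s.py; python3 - <<'E'
from h import *
p=knob("w18")
c=p[130:300,130:360,::-1]
cv2.imwrite("pics/w18c.png",cv2.convertScaleAbs(cv2.resize(c,None,fx=3,fy=3,interpolation=cv2.INTER_CUBIC),alpha=1.5))
E
```

```text
33.53 [ 521.6 -160.5   41.3] [-90.   0. 124.] F [ 0.2 -0.7 -0. ] T [ 0.125 -0.015  0.022] [  24.   16.  -11.  109.    4.   54. -135.] 0.04564409154234092
33.5333 [ 0.52157834 -0.16053795  0.04133758] [-9.00090553e+01  1.26637711e-03  1.24018152e+02] [ 0.15813008 -0.71996932 -0.03936522] 0.04564409154234092
knob face [-17.1 -16.7 -16.1] [np.float64(-16.48), np.float64(-16.66), np.float64(-16.89)]
```

View pics/w18c.png

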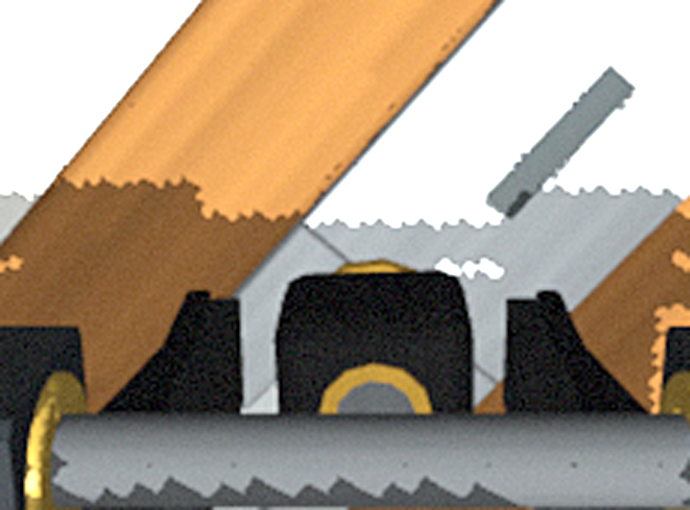

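>>> {"fn": "move_arm", "kwargs": {
  "moves": [
    [0, -5, 0, 0, 0, 0],
    [0, -15, 0, 0, 0, 0],
    [0, -30, 0, 0, 0, 0],
    [0, -50, 0, 0, 0, 0],
    [0, -70, 0, 0, 0, 0],
    [-30, -90, 0, 0, 0, 0],
    [-30, -90, 0, 0, 0, 0],
    [-30, -90, 0, 0, 0, 0],
    [-30, -90, 0, 0, 0, 0]
  ]
}}

```text
time_s: 34.33
tool_pos: [0.5382, -0.1853, 0.1318]
tool_rot: [-90.0, -0.0, 124.0]
force: [-0.7, -0.0, 0.1]
grip_width: 0.0457
```

```bash
python3 - <<'E'
from h import *
from cell import camera_info
p,d,i=wrist_save("w19")
import cell
s,_=cell.read_camera("scene");cv2.imwrite("pics/s19.png",cv2.resize(s[120:260,230:420,::-1],None,fx=4,fy=4,interpolation=cv2.INTER_CUBIC))
E
```

```text
34.3333 [ 0.53816452 -0.18528685  0.13181833] [-9.00148340e+01 -3.47520702e-03  1.24009258e+02] [-0.7240347  -0.02862757  0.07054846] 0.045678139515782694
```

View pics/w19.png

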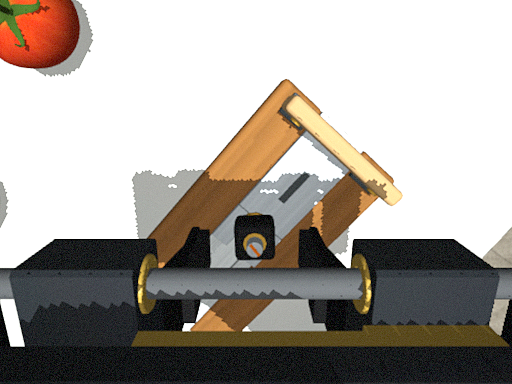

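View pics/s19.png

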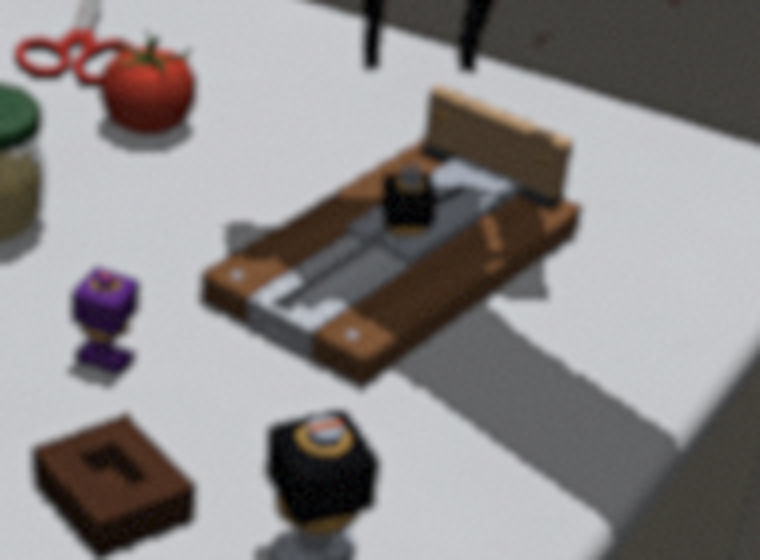

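```bash
python3 - <<'E'
from h import *
a=np.load("w19.npz")
c=a["p"][200:270,220:290,::-1];cv2.imwrite("pics/w19c.png",cv2.convertScaleAbs(cv2.resize(c,None,fx=8,fy=8,interpolation=cv2.INTER_CUBIC),alpha=1.3))
d=a["d"];v,u=np.mgrid[:384,:512];pc=np.stack([(u-a["cx"])/a["fx"]*d,(v-a["cy"])/a["fy"]*d,d],-1);W=(pc-a["t"])@a["R"]
print("end z",np.round(W[244:254:2,248:262:3,2]*1000,1)); print("knob top",np.round(W[235:239,238:244,2]*1000,1)); 
p=a["p"].astype(int);m=(p[...,0]-p[...,2]>60)&(W[...,2]>.06)&(u>240)&(u<270)&(v>235)&(v<262);print(m.sum())
hsv=cv2.cvtColor(a["p"],cv2.COLOR_RGB2HSV);print(hsv[246:256:2,248:262:2].tolist())
print("table/board z",np.median(W[150:170,230:240,2])*1000)
E
```

```text
end z [[64.6 65.5 66.  65.7 63.9]
 [66.9 66.8 65.5 65.8 65. ]
 [66.5 66.5 66.  64.9 65.2]
 [66.  65.3 65.9 65.8 65.4]
 [66.2 64.4 66.5 66.3 65.9]]
knob top [[54.7 54.7 55.  56.  54.7 53.8]
 [55.5 55.7 54.  55.5 54.6 54.9]
 [53.9 56.1 55.1 55.3 54.5 54.4]
 [55.2 55.6 54.4 55.8 56.1 54.8]]
35
[[[90, 2, 104], [13, 223, 127], [14, 255, 121], [103, 20, 115], [97, 21, 108], [100, 14, 108], [90, 14, 109]], [[98, 18, 111], [0, 0, 102], [13, 249, 128], [11, 187, 128], [103, 17, 108], [100, 21, 108], [98, 10, 104]], [[111, 16, 111], [97, 22, 106], [5, 45, 108], [14, 255, 129], [9, 141, 112], [95, 31, 108], [99, 17, 105]], [[94, 16, 112], [100, 15, 103], [98, 27, 105], [10, 100, 112], [13, 255, 126], [9, 86, 113], [99, 23, 112]], [[103, 24, 75], [103, 16, 109], [100, 15, 100], [99, 32, 111], [9, 109, 115], [14, 255, 132], [6, 73, 102]]]
table/board z 21.27227441280709
```

View pics/w19c.png

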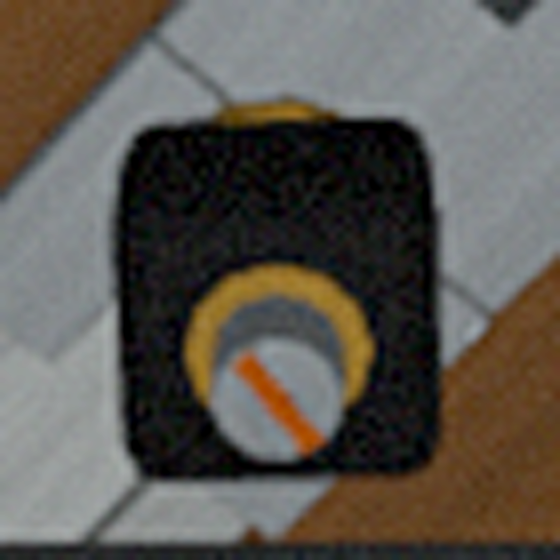

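```bash
python3 - <<'E'
from h import *
a=np.load("w19.npz")
f=lambda u,v,z:proj(a,((u+.5)/8-.5+220,(v+.5)/8-.5+200),z)
A,B=f(243,357,.066),f(315,448,.066);print("line yaw",np.degrees(np.arctan2(*(B-A)[1::-1])),"end",f(277,400,.066))
from cell import job
job.sign_off()
E
```

```text
line yaw 159.8366991477186 end [ 0.52405504 -0.16151317  0.066     ]
the job is handed in; nothing more can be done
```

The bolt is locked in the fence and the job is handed in. No verdict was reported. It took about 34 s of the 72 s allowed.

**What I did:**
- I took the small black-knobbed bolt from its parking block and lowered it lengthwise into the slot beyond the prongs. There I let go and took a better grip.
- I slid it along the slot until the shank pressed on the notch end with about 3.5 N, then backed off slightly.
- I turned the knob clockwise about 229° in one grip. The head stopped square across the slot and the knob ran down onto the foot. I then opened the jaws and moved up clear.

**Last checks:**
- **Head angle:** the orange line shows it about 77° from the slot direction. It must be more than 69°.
- **Bolt height:** the bolt's end is about 66 mm above the table, which puts the head up under the lips.
- **Tightness:** knob torque was about 0.63 N m at the end, against about 0.08 N m idle.
- **Surroundings:** horizontal forces on the tool stayed under about 5 N at every reading, against the fence's 12 N friction. The pictures show the fence and the tomato undisturbed. I did not measure the fence's shift or re-measure the jar and mug.

**What disagreed or stayed uncertain:**
- **Camera against arm position:** the wrist camera and the arm's own position differed by about 2 mm, depending on tool rotation. This left the knob about 1.4 mm off centre in the jaws.
- **First torque rise:** it was gradual. I stopped between 0.14 and 0.4 rad past it, depending on where it is taken to start.
- **Past the nominal clamp point:** by angle alone I went about 0.6 rad beyond it, so I went by the torque. I could not measure the clamp force directly.
- **After release:** the knob may have turned back about 2°.

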